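# Lift the hot valve cover off a preamp with the lid lifter

## Task

Take the lid lifter from its stand and hook it by feel under the loop of the preamp's hot cover. Draw the cover towards the preamp's knobs until it meets its stop and is free of its four clips, lift it out level, set it down gently and flat inside the cooling tray, unhook, and hang the lifter back on its stand. Never touch the cover with the gripper or arm, neither wrench nor tip it, and leave the carton, mug and screwdriver alone.

Things in the scene. Friction and masses are not known exactly. Their poses are not given: they have to be found in the camera images.
- preamp: Dark half-rack valve preamp, fixed, 210 (x) by 220 (y) by 88 mm high, knobs on its -x face. Origin: centre of its underside; z up. In its top is a well, 150 (x) by 95 (y) mm, in which the cover slides along x. Four steel clips, 10 mm high, hold the cover's ears down until it has been drawn at least 16 mm to -x; it stops at 19 mm. Pushed to +x it stops hard after 5 mm.
- lid: The hot cover, bare aluminium, 0.35 to 0.51 kg, balanced about its middle: flange 150 (x) by 110 (y) by 4 mm with two ears on each y side, on a skirt 126 by 92 by 10 mm deep that slides in the well, 1.5 mm play sideways. Origin: centre of the skirt's underside; z up (flange top +14 mm), x as the preamp's at the start. To slide it takes up to 4 N; at its stop it tips if pulled with over 6 N.
- loop_mid (a point): Middle of the top bar of the cover's loop, 50 mm above the cover's origin. The loop is fixed: 8 mm steel wire, legs at y -36 and +36 mm, level bar along y; the opening under it is 32 mm high from the flange. More than 15 N between lifter and cover, or the cover tilted over 0.12 rad (7 degrees), is too rough.
- lifter_grip (a point): Centre of the lid lifter's wooden T-grip, 28 (x) by 76 (y) by 40 mm high; a loose upright tool, 0.16 kg. Take it from above across the 28 mm. z up, x the way its hook points.
- slot_mid (a point): Middle of the slot bar under the grip, 31 mm below lifter_grip. The hook is clamped along it up to 18 mm either way in x (not measured: feel or look). Its mouth for the bar is 11 mm wide, between a flat shank (6 mm thick, 20 mm wide) on the -x side and an upturned tip, 3 mm thick, on the +x side. Foot: 6 mm thick, 20 mm wide, underside 99 mm below this point; tip top 18 mm above it.
- stand_top (a point): Lifter stand, fixed dark steel: two level rails along x, 75 mm long, 12 mm wide, inner faces at y -18 and +18 mm. This point lies midway between them at the height of their tops, 125 mm above the table. The lifter hangs with its grip lying across both rails (grip centre 20 mm above this point, x axes alike), the hook between them; put in and out from straight above.
- tray_in (a point): Cooling tray, fixed steel on a cork block: inside 184 (x) by 150 (y) mm, rim 16 mm above its floor. This point is the centre of its inner floor, 30 mm above the table; z up. The cover fits only with its long side along the tray's long side, either way round.
- carton: Bystander: small cardboard carton, 50 by 50 by 100 mm high; origin under its centre.
- mug: Bystander: white mug, 76 mm across, 90 mm high; origin under its centre.
- driver: Bystander: screwdriver lying on the bench along its x; origin under its middle.
Things that resemble listed ones, but are neither listed nor needed, are in the scene too. Leave any green or purple look-alike of the part that bears lifter_grip alone.

How it is judged:
By the outcome, as a careful person would: the job done as asked, in the order asked, and still so for the second after the job is handed in, with the robot touching nothing.
It also fails if it takes over 72 s, if anything falls off the work surface, if the arm or the gripper's body presses on something with over 40 N, if the wrist force passes 120 N, or if a joint passes its speed limit or range.

## Robot

A 7-joint arm with a two-finger parallel gripper is mounted at the origin on the work surface. World frame = base frame: x ahead of the robot, y to its left, z up, the work surface at z = 0. Lengths are in m, angles in rad, forces in N, time in s.
With the tool pointing down it reaches from about 0.4 to 0.85 m from the base axis. Payload 4.5 kg.
Tool frame: the origin (TCP) lies on the centre line of the jaws, within the pads' length; the fingertips stand 11 mm ahead of it and the grasp point (between the pads) lies 8 mm behind it; z points along the fingers, y is the line along which they close (so a half turn about z gives the same grasp; the last joint's range is limited). The gripper opens to 88 mm and grips with 3 to 60 N. Pads are 18 mm wide; open, the fingers measure 123 mm over their backs; the gripper's body (75 mm by 187 mm) begins 45 mm behind the grasp point.
Start: joints at [1.308, 0.689, -0.195, 1.565, 0.157, 0.902, -0.215], TCP at [0.183, -0.598, 0.25] pointing down, gripper open.
Joint ranges: [-3.01, 3.01], [-0.46, 2.08], [-1.47, 1.51], [0.13, 2.56], [-1, 4.14], [0.04, 2.09], [-2.66, 2.66]. Speed limits (rad/s): [2.57, 2.57, 3.14, 3.14, 3.14, 3.14, 3.14].

## Interface

Orientations are given as a unit quaternion [x, y, z, w].
In Python, from plant import * gives the robot as it stands. The module is installed in compiled form; this text tells all that it offers.
- The arm moves only by the tool send_rows, never from a script. Its argument "motion" is a list of rows, each an object of numbers: "x", "y", "z": the shift along the tool's x, y, z in cm; "rx", "ry", "rz": the turn, a rotation vector about the tool's x, y, z in rad; "jaw": the finger opening in cm, from 0 to 8.81. In form: [{"x": .., "y": .., "z": .., "rx": .., "ry": .., "rz": .., "jaw": ..}, ...]. A call has exactly 5 rows; each row shifts and turns the commanded pose from where the row before left it, along the tool's axes as they then stand; what a row does not reach is not made up. A row lasts 1/10 s, in which the tool goes at most 50 mm and 8.59 degrees, less where a joint would pass 70% of its speed; a pose out of reach is approached as far as the arm can. A call is refused whole if a number of a shift passes 5 or a number of a turn 0.15, either way. A call with a gripper value outside its range is refused whole. The fingers move at their own pace and stop on an object; "grip_force" is the grip in N (left out, the last holds). Time passes only in rows, so rows that do not move let the fingers close, or fill a call up. It gives the time, the measured TCP pose, the force, the opening and the grip force at its end, in the units of the state.
- get_state(): the state, without advancing time (a new reading comes with each control period).
- snapshot(name): name is "side" or "top"; returns a dict with "img" (480x640x3 uint8, red, green, blue), "vertical_fov" (degrees; the focal length in pixels is half the picture's height over the tangent of half this angle, whatever the lens; pixels are square), "cx", "cy" (the principal point, pixels), "extrinsics" (4x4, takes a point from camera to world coordinates). Camera axes: x right, y up, looking along -z (the intrinsics and any distortion apply to the point x, -y, -z); pixel columns grow to the right and rows downward; lengths in m; the calibration is good to about 2 mm. A picture is of the moment at which its call begins. There is no depth.
- finish_job(): hands the job in; it is judged then, once.
The state is a dict: "clock": time; "q": joint angles; "qd": joint speeds; "joint_torque": joint torques, N m; "tool_pos": TCP position; "eef_rot": TCP orientation; "contact_force": force on the tool from outside, world axes, zero at the start; "moment": the same for the moment, N m; "opening": opening from 0.0 (shut) to 1.0 (fully open); "finger_force": force on a finger pad.
Only numpy, scipy, OpenCV 4.12 (cv2) and the standard library are available. Lean on these libraries where they do the work, as an engineer would, in place of code of your own. Each camera call takes 0.05 s, during which the arm holds its last target. There are 200 camera calls.

## Working session

There is one attempt and no reset: what is moved stays moved. The work goes in short steps, Python scripts to look and compute and a tool call to move; the robot and the scene stay as the last step left them, time stands still between calls to the robot, and variables do not carry over. Pictures are saved under pics/ and viewed, at most 10 in all, crops included, and the job is handed in when it is done.

Besides the shell and the picture viewer there is one more tool, called after "Call:" as name([rows], argument=value, ...), one row to a line, values as JSON. send_rows: Moves the arm, as the interface text tells. Its arguments: {"type":"object","properties":{"motion":{"type":"array"},"grip_force":{"type":"number"}},"required":["motion"]}

```bash
mkdir -p pics; python3 - <<'E'
from plant import *
import cv2,numpy as np,json
for n in("side","top"):
    s=snapshot(n); cv2.imwrite(f"pics/{n}0.png",s["img"][:,:,::-1]); 
    print(n,{k:(np.round(np.array(v),4).tolist()) for k,v in s.items() if k!="img"})
s=get_state();print({k:np.round(v,3).tolist() for k,v in s.items()})
E
```

```text
side {'vertical_fov': 45.0988, 'cx': 327.9236, 'cy': 244.5563, 'extrinsics': [[-0.8369, 0.3035, -0.4554, -0.0182], [-0.5473, -0.4573, 0.701, 0.7875], [0.0045, 0.8359, 0.5488, 0.7665], [0.0, 0.0, 0.0, 1.0]]}
top {'vertical_fov': 46.6985, 'cx': 317.1503, 'cy': 236.9997, 'extrinsics': [[0.0064, 0.9894, -0.145, 0.3619], [-1.0, 0.0069, 0.0032, -0.0673], [0.0041, 0.1449, 0.9894, 1.3341], [0.0, 0.0, 0.0, 1.0]]}
{'clock': 0.1, 'q': [1.308, 0.69, -0.194, 1.566, 0.157, 0.902, -0.215], 'qd': [0.001, -0.003, -0.0, -0.003, 0.0, 0.002, -0.001], 'joint_torque': [-0.003, -52.85, -1.272, -15.384, -0.053, 0.002, 0.0], 'tool_pos': [0.183, -0.597, 0.249], 'eef_rot': [0.989, 0.148, -0.0, -0.001], 'contact_force': [0.514, 0.625, 0.199], 'moment': [-0.002, 0.045, 0.065], 'finger_force': 0.0, 'opening': 1.002}
```

View pics/side0.png

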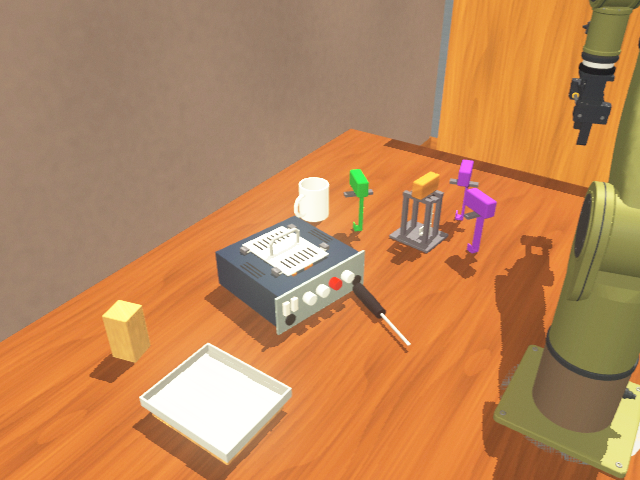

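View pics/top0.png

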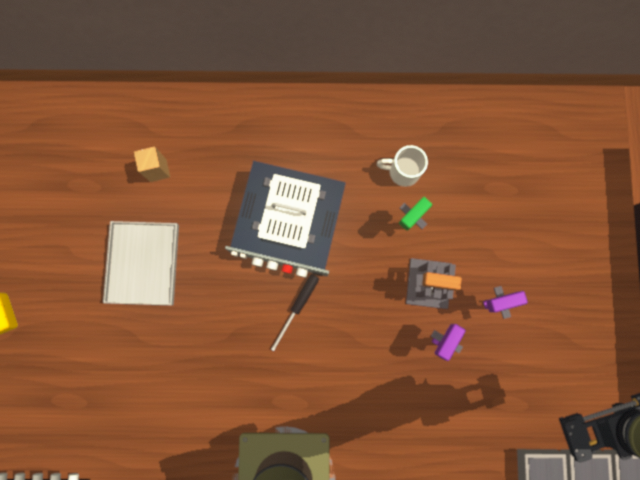

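The lifter is the orange grip on the stand (top 443,282; side 427,185). Possible confusions are green (416,212), purple (507,301) and purple (450,342). The tray is at (141,263) and the preamp at (288,215), with its knobs towards the base. Next is a close crop.

```bash
cat > h.py <<'E'
from plant import *
import cv2,numpy as np
from scipy.spatial.transform import Rotation as R
def cam(s):
    f=240/np.tan(np.radians(s["vertical_fov"])/2); return f,s["cx"],s["cy"],np.array(s["extrinsics"])
def back(s,u,v,z):
    f,cx,cy,E=cam(s); d=E[:3,:3]@np.array([(u-cx)/f,-(v-cy)/f,-1]); o=E[:3,3]; return o+d*(z-o[2])/d[2]
def proj(s,p):
    f,cx,cy,E=cam(s); c=E[:3,:3].T@(np.array(p)-E[:3,3]); return np.array([cx+f*c[0]/-c[2],cy-f*c[1]/-c[2]])
def crop(s,x,y,w,h,k):
    return cv2.resize(s["img"][y:y+h,x:x+w,::-1],None,fx=k,fy=k,interpolation=cv2.INTER_CUBIC)
def tri(a,ua,b,ub):
    A=[];r=[]
    for s,u in((a,ua),(b,ub)):
        f,cx,cy,E=cam(s); d=E[:3,:3]@np.array([(u[0]-cx)/f,-(u[1]-cy)/f,-1]); d/=np.linalg.norm(d); P=np.eye(3)-np.outer(d,d); A.append(P); r.append(P@E[:3,3])
    return np.linalg.lstsq(np.vstack(A),np.hstack(r),rcond=None)[0]
E
python3 - <<'E'
from h import *
t=snapshot("top");s=snapshot("side")
im=np.vstack([np.hstack([crop(t,390,242,80,60,5),crop(t,220,155,133,100,3)[:300,:399].copy() if 0 else cv2.resize(crop(t,220,155,130,130,1),(400,400))[:300]]),
 np.hstack([crop(s,380,160,80,60,5)[:, :], crop(s,380,200,80,60,5)])])
cv2.imwrite("pics/c1.png",im)
im=np.vstack([np.hstack([cv2.resize(crop(t,220,155,133,100,1),(400,300),interpolation=2),cv2.resize(crop(t,220,195,133,100,1),(400,300),interpolation=2)]),
 np.hstack([cv2.resize(crop(s,210,215,160,120,1),(400,300),interpolation=2), cv2.resize(crop(t,90,213,133,100,1),(400,300),interpolation=2)])])
cv2.imwrite("pics/c2.png",im)
E
```

```text
(no output)
```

View pics/c1.png

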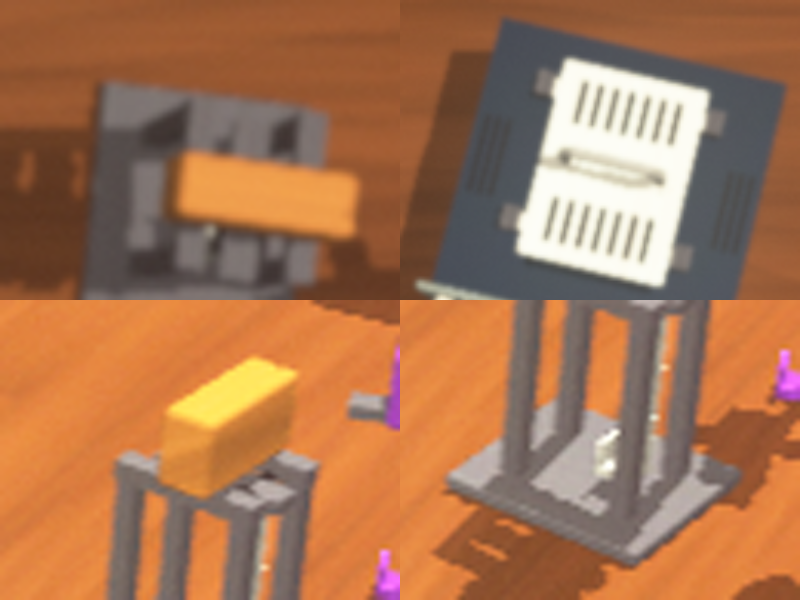

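View pics/c2.png

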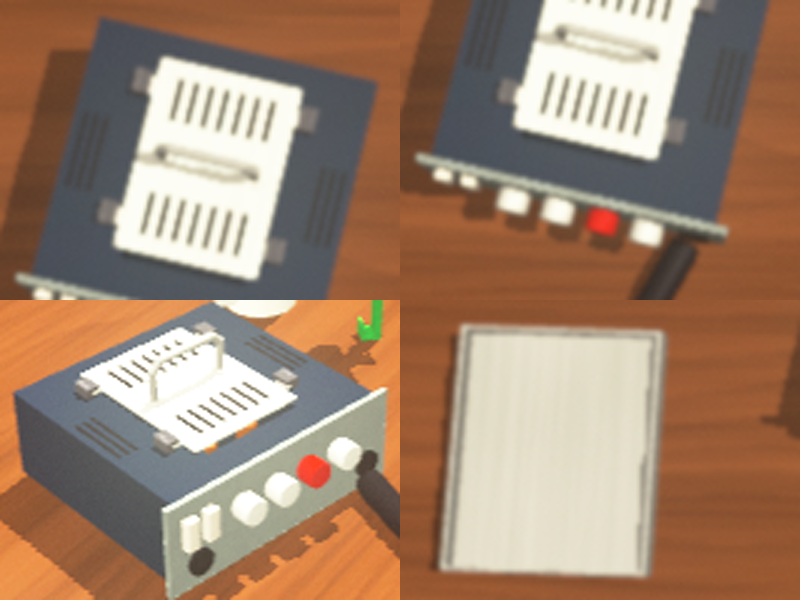

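```bash
cat > fit.py <<'E'
from h import *
from scipy.optimize import least_squares
t=snapshot("top");s=snapshot("side")
def fit(name,obs,x0,zfree=False):
    # obs: (view, local xyz, full px)
    def f(p):
        Rz=R.from_euler('z',p[2]).as_matrix(); o=np.array([p[0],p[1],p[3]])
        return np.hstack([proj(v,o+Rz@np.array(l))-u for v,l,u in obs])
    if zfree: r=least_squares(f,x0,loss='soft_l1'); p=r.x
    else:
        r=least_squares(lambda q:f([*q,x0[3]]),x0[:3],loss='soft_l1');p=[*r.x,x0[3]]
    print(name,np.round(p,4),"deg %.1f"%np.degrees(p[2]),"res",np.round(f(p),1).tolist()); return p
c=lambda ox,oy,k,x,y:np.array([ox+(x+.5)/k-.5,oy+(y+.5)/k-.5])
T=lambda x,y:c(390,242,5,x,y); S=lambda x,y:c(380,160,5,x,y)
a,b,h=.014,.038,.02
fit("grip",[(t,(a,b,h),T(184,154)),(t,(-a,b,h),T(178,219)),(t,(-a,-b,h),T(352,238)),(t,(a,-b,h),T(358,176)),
 (s,(a,b,h),S(165,110)),(s,(-a,b,h),S(212,130)),(s,(-a,-b,h),S(298,74)),(s,(a,-b,h),S(253,57)),(s,(a,b,-h),S(162,185)),(s,(-a,b,-h),S(208,197)),(s,(-a,-b,-h),S(293,142))],[.37,-.35,-.1,.145],True)
P=lambda x,y:c(220,155,3.0075,x,y); Q=lambda x,y:c(210,215,2.5,x,y)
fit("lid",[(t,(.075,.055,.014),P(163,56)),(t,(.075,-.055,.014),P(303,90)),(t,(-.075,-.055,.014),P(262,280)),(t,(-.075,.055,.014),P(114,245)),
 (s,(-.075,.055,.014),Q(193,150)),(s,(-.075,-.055,.014),Q(297,97)),(s,(0,.036,.054),Q(149,52)),(s,(0,-.036,.054),Q(222,34)),(t,(0,.036,.054),P(155,150)),(t,(0,-.036,.054),P(258,176))],[.5,0,-.2,.078],True)
fit("preamp",[(t,(.105,.11,.088),P(102,18)),(t,(.105,-.11,.088),P(377,86))],[.5,0,-.2,0])
W=lambda x,y:c(90,213,3.0075,x,y)
p=[back(t,*W(x,y),.046) for x,y in((60,25),(265,32),(248,277),(40,270))]
p=np.array(p);print("tray",p.mean(0),"yaw",np.degrees(np.arctan2(*((p[0]+p[1]-p[2]-p[3])[:2])[::-1])),np.linalg.norm(p-np.roll(p,1,0),axis=1))
# neighbours
for n,u in(("purpleA",(450,342)),("purpleB",(507,301)),("green",(416,212)),("mug",(408,165)),("carton",(150,160)),("driverh",(308,290)),("drivertip",(273,349))):print(n,np.round(back(t,*u,.1 if n[0]!='d' else .01),3))
E
python3 fit.py
```

```text
grip [ 0.4423 -0.3355 -0.1126  0.1488] deg -6.4 res [-0.8, -0.7, -0.8, -0.4, 0.5, 0.1, 0.4, -0.8, -0.0, -0.1, 1.2, -0.4, 1.4, -0.8, -0.0, -0.8, -0.9, 0.5, 0.3, 1.9, 0.5, 0.9]
lid [ 0.6044 -0.0073 -0.2385  0.0812] deg -13.7 res [0.2, -0.0, 0.2, 0.1, -2.3, 0.1, -0.4, -0.0, 1.3, 0.2, 0.6, -0.0, 1.6, 3.5, -0.5, -2.0, 1.2, -1.7, -1.3, -2.6]
preamp [ 0.5938 -0.0038 -0.2412  0.    ] deg -13.8 res [-0.5, -0.1, 0.5, 0.1]
tray [0.48805352 0.33817282 0.046     ] yaw -1.3044863072227548 [0.19009777 0.16016583 0.18999617 0.15907269]
purpleA [ 0.313 -0.363  0.1  ]
purpleB [ 0.403 -0.492  0.1  ]
green [ 0.601 -0.294  0.1  ]
mug [ 0.711 -0.278  0.1  ]
carton [0.718 0.312 0.1  ]
driverh [ 0.429 -0.051  0.01 ]
drivertip [0.291 0.03  0.01 ]
```

```bash
cat > plan.py <<'E'
from h import *
import sys
# plan.py x y z yaw_deg(tool x) n : rows in tool axes
def plan(x,y,z,yaw,n):
    st=get_state(); p=np.array(st["tool_pos"]); r=R.from_quat(st["eef_rot"])
    goal=R.from_euler('z',yaw,degrees=True)*R.from_quat([1,0,0,0]); p1=np.array([x,y,z])
    rv=(r.inv()*goal).as_rotvec(); print("total turn",np.round(rv,3),"dist",np.round(p1-p,4))
    cp,cr=p.copy(),r
    for i in range(n):
        tp=p+(p1-p)*(i+1)/n; d=np.round(cr.inv().apply(tp-cp)*100,2); w=np.round((cr.inv()*(r*R.from_rotvec(rv*(i+1)/n))).as_rotvec(),3)
        print('{"x":%g,"y":%g,"z":%g,"rx":%g,"ry":%g,"rz":%g}'%(*d,*w)); cp=cp+cr.apply(d/100); cr=cr*R.from_rotvec(w)
def st():
    s=get_state(); r=R.from_quat(s["eef_rot"]); X=r.as_matrix()
    print("t %.2f"%s["clock"],"p",np.round(s["tool_pos"],4),"xyaw %.2f"%np.degrees(np.arctan2(X[1,0],X[0,0])),"z",np.round(X[:,2],3),"F",np.round(s["contact_force"],2),"M",np.round(s["moment"],2),"q",np.round(s["q"],2),"op %.3f"%s["opening"])
if __name__=="__main__":
    a=list(map(float,sys.argv[1:])); st()
    if a: plan(*a[:4],int(a[4]))
E
python3 plan.py 0.442 -0.3355 0.24 83.6 10
```

```text
t 0.30 p [ 0.1827 -0.5975  0.2495] xyaw 17.00 z [-0.     0.001 -1.   ] F [ 1.05 -0.83 -0.49] M [-0.02 -0.05 -0.  ] q [ 1.31  0.69 -0.19  1.57  0.16  0.9  -0.22] op 1.000
total turn [-0.    -0.    -1.162] dist [ 0.2593  0.262  -0.0095]
{"x":3.25,"y":-1.75,"z":0.1,"rx":-0,"ry":-0,"rz":-0.116}
{"x":3.42,"y":-1.36,"z":0.09,"rx":-0,"ry":-0,"rz":-0.116}
{"x":3.56,"y":-0.95,"z":0.1,"rx":-0,"ry":-0,"rz":-0.117}
{"x":3.65,"y":-0.53,"z":0.09,"rx":-0,"ry":-0,"rz":-0.116}
{"x":3.68,"y":-0.11,"z":0.1,"rx":-0,"ry":-0,"rz":-0.116}
{"x":3.68,"y":0.32,"z":0.09,"rx":-0,"ry":-0,"rz":-0.116}
{"x":3.61,"y":0.74,"z":0.1,"rx":-0,"ry":-0,"rz":-0.117}
{"x":3.49,"y":1.16,"z":0.09,"rx":-0,"ry":-0,"rz":-0.116}
{"x":3.34,"y":1.56,"z":0.1,"rx":-0,"ry":-0,"rz":-0.116}
{"x":3.14,"y":1.94,"z":0.1,"rx":-0,"ry":-0.001,"rz":-0.116}
```

Call:
send_rows([
  {"x": 3.25,"y": -1.75,"z": 0.1,"rz": -0.116,"jaw": 6},
  {"x": 3.42,"y": -1.36,"z": 0.1,"rz": -0.116,"jaw": 6},
  {"x": 3.56,"y": -0.95,"z": 0.1,"rz": -0.117,"jaw": 6},
  {"x": 3.65,"y": -0.53,"z": 0.1,"rz": -0.116,"jaw": 6},
  {"x": 3.68,"y": -0.11,"z": 0.1,"rz": -0.116,"jaw": 6},
])

```text
schema error: expected keys x, y, z, rx, ry, rz, jaw
```

Call:
send_rows([
  {"x": 3.68,"y": 0.32,"z": 0.1,"rz": -0.116,"jaw": 6},
  {"x": 3.61,"y": 0.74,"z": 0.1,"rz": -0.117,"jaw": 6},
  {"x": 3.49,"y": 1.16,"z": 0.1,"rz": -0.116,"jaw": 6},
  {"x": 3.34,"y": 1.56,"z": 0.1,"rz": -0.116,"jaw": 6},
  {"x": 3.14,"y": 1.94,"z": 0.1,"rz": -0.116,"jaw": 6},
])

```text
schema error: expected keys x, y, z, rx, ry, rz, jaw
```

```bash
python3 plan.py 0.442 -0.3355 0.142 83.6 5
```

```text
t 0.30 p [ 0.1827 -0.5975  0.2495] xyaw 17.00 z [-0.     0.001 -1.   ] F [ 1.05 -0.83 -0.49] M [-0.02 -0.05 -0.  ] q [ 1.31  0.69 -0.19  1.57  0.16  0.9  -0.22] op 1.000
total turn [-0.    -0.    -1.162] dist [ 0.2593  0.262  -0.1075]
{"x":6.49,"y":-3.49,"z":2.15,"rx":-0,"ry":-0,"rz":-0.232}
{"x":7.12,"y":-1.91,"z":2.15,"rx":-0,"ry":-0,"rz":-0.233}
{"x":7.37,"y":-0.21,"z":2.15,"rx":-0,"ry":-0,"rz":-0.232}
{"x":7.22,"y":1.49,"z":2.15,"rx":-0,"ry":-0,"rz":-0.233}
{"x":6.68,"y":3.11,"z":2.16,"rx":-0,"ry":-0,"rz":-0.232}
```

Call:
send_rows([
  {"x": 3.25,"y": -1.75,"z": 0.1,"rx": 0,"ry": 0,"rz": -0.116,"jaw": 6},
  {"x": 3.42,"y": -1.36,"z": 0.1,"rx": 0,"ry": 0,"rz": -0.116,"jaw": 6},
  {"x": 3.56,"y": -0.95,"z": 0.1,"rx": 0,"ry": 0,"rz": -0.117,"jaw": 6},
  {"x": 3.65,"y": -0.53,"z": 0.1,"rx": 0,"ry": 0,"rz": -0.116,"jaw": 6},
  {"x": 3.68,"y": -0.11,"z": 0.1,"rx": 0,"ry": 0,"rz": -0.116,"jaw": 6},
])

```text
clock: 0.8
tool_pos: [0.3133, -0.4656, 0.2448]
eef_rot: [0.904, 0.427, -0.0, 0.0]
contact_force: [0.3, -1.3, 0.2]
opening: 0.683
finger_force: 0.0
```

Call:
send_rows([
  {"x": 3.68,"y": 0.32,"z": 0.1,"rx": 0,"ry": 0,"rz": -0.116,"jaw": 6},
  {"x": 3.61,"y": 0.74,"z": 0.1,"rx": 0,"ry": 0,"rz": -0.117,"jaw": 6},
  {"x": 3.49,"y": 1.16,"z": 0.1,"rx": 0,"ry": 0,"rz": -0.116,"jaw": 6},
  {"x": 3.34,"y": 1.56,"z": 0.1,"rx": 0,"ry": 0,"rz": -0.116,"jaw": 6},
  {"x": 3.14,"y": 1.94,"z": 0.1,"rx": 0,"ry": 0,"rz": -0.116,"jaw": 6},
])

```text
clock: 1.3
tool_pos: [0.443, -0.3347, 0.2398]
eef_rot: [0.744, 0.668, -0.0, 0.0]
contact_force: [0.1, -0.7, -0.3]
opening: 0.681
finger_force: 0.0
```

```bash
python3 plan.py 0.442 -0.3355 0.142 83.6 5
```

```text
t 1.30 p [ 0.443  -0.3347  0.2398] xyaw 83.84 z [ 0. -0. -1.] F [ 0.13 -0.65 -0.25] M [-0.04 -0.13  0.06] q [ 0.86  0.64 -0.49  1.78  0.4   0.82  0.06] op 0.681
total turn [0.    0.    0.004] dist [-0.001  -0.0008 -0.0978]
{"x":-0.02,"y":-0.02,"z":1.96,"rx":0,"ry":0,"rz":0.001}
{"x":-0.01,"y":-0.02,"z":1.95,"rx":0,"ry":0,"rz":0.001}
{"x":-0.02,"y":-0.01,"z":1.96,"rx":0,"ry":0,"rz":0.001}
{"x":-0.02,"y":-0.02,"z":1.95,"rx":0,"ry":0,"rz":0}
{"x":-0.01,"y":-0.02,"z":1.96,"rx":0,"ry":0,"rz":0.001}
```

Call:
send_rows([
  {"x": -0.02,"y": -0.02,"z": 2.0,"rx": 0,"ry": 0,"rz": 0.001,"jaw": 6},
  {"x": -0.02,"y": -0.02,"z": 2.0,"rx": 0,"ry": 0,"rz": 0.001,"jaw": 6},
  {"x": -0.02,"y": -0.02,"z": 2.0,"rx": 0,"ry": 0,"rz": 0.001,"jaw": 6},
  {"x": -0.02,"y": -0.02,"z": 2.0,"rx": 0,"ry": 0,"rz": 0.001,"jaw": 6},
  {"x": 0,"y": 0,"z": 1.7,"rx": 0,"ry": 0,"rz": 0,"jaw": 6},
])

```text
clock: 1.8
tool_pos: [0.441, -0.3365, 0.1417]
eef_rot: [0.747, 0.665, -0.0, -0.0]
contact_force: [0.3, 0.2, 0.8]
opening: 0.681
finger_force: 0.0
```

Call:
send_rows([
  {"x": 0,"y": 0,"z": 0,"rx": 0,"ry": 0,"rz": 0,"jaw": 2},
  {"x": 0,"y": 0,"z": 0,"rx": 0,"ry": 0,"rz": 0,"jaw": 2},
  {"x": 0,"y": 0,"z": 0,"rx": 0,"ry": 0,"rz": 0,"jaw": 2},
  {"x": 0,"y": 0,"z": 0,"rx": 0,"ry": 0,"rz": 0,"jaw": 2},
  {"x": 0,"y": 0,"z": 0,"rx": 0,"ry": 0,"rz": 0,"jaw": 2},
], grip_force=45)

```text
clock: 2.3
tool_pos: [0.4424, -0.3368, 0.1438]
eef_rot: [0.747, 0.665, 0.001, 0.001]
contact_force: [2.4, -0.7, 2.6]
opening: 0.312
finger_force: 45.0
```

```bash
python3 - <<'E'
from plan import *
st()
t=snapshot("top");s=snapshot("side")
cv2.imwrite("pics/g1.png",np.hstack([crop(t,380,230,100,75,4),crop(s,380,150,100,75,4)]))
E
```

```text
t 2.30 p [ 0.4424 -0.3368  0.1438] xyaw 83.36 z [ 0.003 -0.001 -1.   ] F [ 2.39 -0.74  2.62] M [-0.06 -0.3  -0.01] q [ 0.81  0.77 -0.4   1.87  0.5   0.6  -0.03] op 0.312
```

View pics/g1.png

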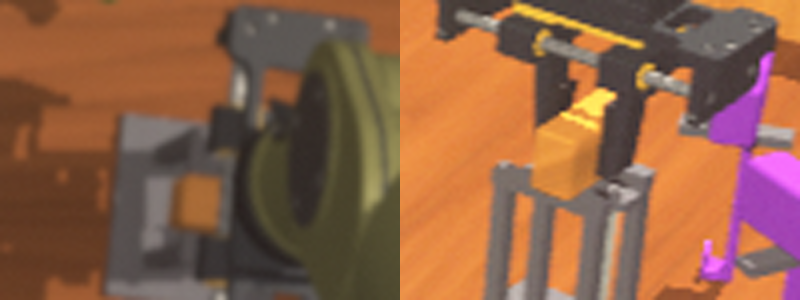

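Call:
send_rows([
  {"x": 0,"y": 0,"z": -1,"rx": 0,"ry": 0,"rz": 0,"jaw": 2},
  {"x": 0,"y": 0,"z": -2.5,"rx": 0,"ry": 0,"rz": 0,"jaw": 2},
  {"x": 0,"y": 0,"z": -2.5,"rx": 0,"ry": 0,"rz": 0,"jaw": 2},
  {"x": 0,"y": 0,"z": -3,"rx": 0,"ry": 0,"rz": 0,"jaw": 2},
  {"x": 0,"y": 0,"z": -3,"rx": 0,"ry": 0,"rz": 0,"jaw": 2},
])

```text
clock: 2.9
tool_pos: [0.44, -0.3361, 0.2638]
eef_rot: [0.747, 0.665, -0.001, -0.001]
contact_force: [0.2, -0.4, -1.7]
opening: 0.316
finger_force: 45.0
```

Call:
send_rows([
  {"x": 0,"y": 0,"z": -2,"rx": 0,"ry": 0,"rz": 0,"jaw": 2},
  {"x": 0,"y": 0,"z": -1,"rx": 0,"ry": 0,"rz": 0,"jaw": 2},
  {"x": 0,"y": 0,"z": 0,"rx": 0,"ry": 0,"rz": 0,"jaw": 2},
  {"x": 0,"y": 0,"z": 0,"rx": 0,"ry": 0,"rz": 0,"jaw": 2},
  {"x": 0,"y": 0,"z": 0,"rx": 0,"ry": 0,"rz": 0,"jaw": 2},
])

```text
clock: 3.4
tool_pos: [0.4403, -0.3361, 0.2914]
eef_rot: [0.747, 0.665, -0.0, -0.001]
contact_force: [1.0, -0.2, -2.1]
opening: 0.312
finger_force: 45.0
```

```bash
python3 - <<'E'
from plan import *
st(); S=get_state(); p=np.array(S["tool_pos"])
s=snapshot("side");g=p+[0,0,.008]
a=proj(s,g).astype(int); b=proj(s,g-[0,0,.13]).astype(int); print(a,b)
x0,y0=b[0]-75,b[1]-165
x0=max(x0,0);y0=max(y0,0);print(x0,y0)
cv2.imwrite("pics/g2.png",crop(s,x0,y0,150,190,3.0))
E
```

```text
t 3.40 p [ 0.4403 -0.3361  0.2914] xyaw 83.36 z [-0.003  0.001 -1.   ] F [ 0.98 -0.19 -2.11] M [-0.03 -0.03 -0.03] q [ 0.89  0.58 -0.53  1.72  0.35  0.94  0.11] op 0.312
[433 123] [427 177]
352 12
```

View pics/g2.png

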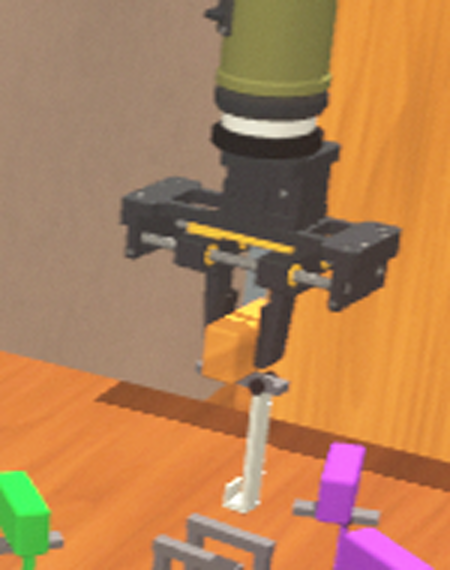

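```bash
python3 - <<'E'
from plan import *
S=get_state(); p=np.array(S["tool_pos"]); s=snapshot("side")
yaw=np.radians(83.36-90); ex=np.array([np.cos(yaw),np.sin(yaw)]);ey=np.array([-ex[1],ex[0]])
for n,u,dz in(("+x+y",(223,503),-.129),("-x+y",(244,514),-.129),("-x-y",(259,507),-.129),("tip +x+y",(231,479),-.111),("tip +x-y",(245,477),-.111),("shanktop -x+y?",(250,396),-.05),):
    b=back(s,352+u[0]/3,12+u[1]/3,p[2]+dz)-p; print(n,np.round([b[:2]@ex*1000,b[:2]@ey*1000],1))
E
```

```text
+x+y [ 2.9 -0.5]
-x+y [-19.   5.]
-x-y [-21.6 -12.5]
tip +x+y [ 2.2 -7.4]
tip +x-y [ -4.2 -17.3]
shanktop -x+y? [  4.5 -26.7]
```

```bash
python3 plan.py 0.5704 0.001 0.29 76.2 10
```

```text
t 3.50 p [ 0.4407 -0.3361  0.2916] xyaw 83.36 z [-0.002  0.001 -1.   ] F [ 0.22  0.43 -1.99] M [ 0.03 -0.15  0.03] q [ 0.89  0.58 -0.53  1.72  0.35  0.94  0.11] op 0.314
total turn [-0.002 -0.001  0.125] dist [ 0.1297  0.3371 -0.0016]
{"x":3.5,"y":0.9,"z":0.02,"rx":-0,"ry":-0,"rz":0.013}
{"x":3.51,"y":0.85,"z":0.02,"rx":-0,"ry":-0,"rz":0.012}
{"x":3.52,"y":0.81,"z":0.01,"rx":-0.001,"ry":-0,"rz":0.013}
{"x":3.53,"y":0.77,"z":0.02,"rx":0,"ry":-0,"rz":0.012}
{"x":3.54,"y":0.72,"z":0.02,"rx":-0,"ry":-0,"rz":0.013}
{"x":3.55,"y":0.68,"z":0.02,"rx":-0,"ry":-0.001,"rz":0.012}
{"x":3.55,"y":0.63,"z":0.01,"rx":-0,"ry":0,"rz":0.013}
{"x":3.57,"y":0.59,"z":0.02,"rx":-0.001,"ry":0,"rz":0.012}
{"x":3.57,"y":0.55,"z":0.01,"rx":0,"ry":0,"rz":0.013}
{"x":3.58,"y":0.5,"z":0.02,"rx":-0,"ry":0,"rz":0.012}
```

Call:
send_rows([
  {"x": 3.5,"y": 0.9,"z": 0,"rx": 0,"ry": 0,"rz": 0.013,"jaw": 2},
  {"x": 3.5,"y": 0.85,"z": 0,"rx": 0,"ry": 0,"rz": 0.013,"jaw": 2},
  {"x": 3.5,"y": 0.8,"z": 0,"rx": 0,"ry": 0,"rz": 0.013,"jaw": 2},
  {"x": 3.5,"y": 0.75,"z": 0,"rx": 0,"ry": 0,"rz": 0.013,"jaw": 2},
  {"x": 3.5,"y": 0.7,"z": 0,"rx": 0,"ry": 0,"rz": 0.013,"jaw": 2},
])

```text
clock: 4.0
tool_pos: [0.5057, -0.1673, 0.2921]
eef_rot: [0.768, 0.64, -0.0, -0.0]
contact_force: [0.6, -0.4, -1.5]
opening: 0.315
finger_force: 45.0
```

Call:
send_rows([
  {"x": 3.6,"y": 0.7,"z": 0,"rx": 0,"ry": 0,"rz": 0.012,"jaw": 2},
  {"x": 3.6,"y": 0.65,"z": 0,"rx": 0,"ry": 0,"rz": 0.012,"jaw": 2},
  {"x": 3.6,"y": 0.6,"z": 0,"rx": 0,"ry": 0,"rz": 0.012,"jaw": 2},
  {"x": 3.6,"y": 0.55,"z": 0,"rx": 0,"ry": 0,"rz": 0.012,"jaw": 2},
  {"x": 3.5,"y": 0.5,"z": 0,"rx": 0,"ry": 0,"rz": 0.012,"jaw": 2},
])

```text
clock: 4.5
tool_pos: [0.5715, 0.002, 0.292]
eef_rot: [0.787, 0.617, -0.001, -0.0]
contact_force: [0.3, -0.7, -0.8]
opening: 0.313
finger_force: 45.0
```

Call:
send_rows([
  {"x": 0,"y": 0,"z": 2,"rx": 0,"ry": 0,"rz": 0,"jaw": 2},
  {"x": 0,"y": 0,"z": 2,"rx": 0,"ry": 0,"rz": 0,"jaw": 2},
  {"x": 0,"y": 0,"z": 1,"rx": 0,"ry": 0,"rz": 0,"jaw": 2},
  {"x": 0,"y": 0,"z": 0.8,"rx": 0,"ry": 0,"rz": 0,"jaw": 2},
  {"x": 0,"y": 0,"z": 0,"rx": 0,"ry": 0,"rz": 0,"jaw": 2},
])

```text
clock: 5.0
tool_pos: [0.5709, 0.0, 0.2338]
eef_rot: [0.787, 0.617, -0.001, -0.001]
contact_force: [-0.9, 0.3, -0.7]
opening: 0.314
finger_force: 45.0
```

```bash
python3 - <<'E'
from plan import *
st()
s=snapshot("side");cv2.imwrite("pics/g3.png",crop(s,235,170,130,120,5))
print(proj(s,np.array(get_state()["tool_pos"])-[0,0,.129]))
E
```

```text
t 5.00 p [0.5709 0.     0.2338] xyaw 76.17 z [-0.002 -0.    -1.   ] F [-0.93  0.26 -0.69] M [-0.05 -0.04 -0.02] q [ 0.18  0.66 -0.44  1.74  0.37  0.82 -0.67] op 0.314
[295.95999868 251.15728077]
```

View pics/g3.png

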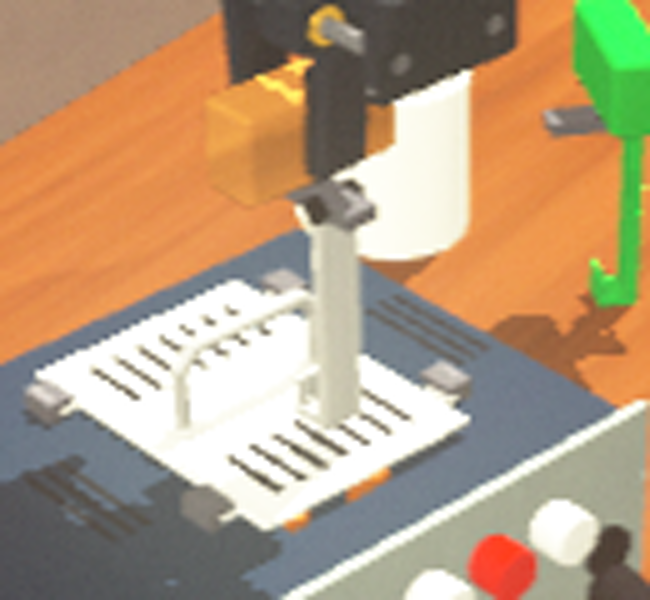

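```bash
cat > loc.py <<'E'
from plan import *
yaw=np.radians(-13.8); ex=np.array([np.cos(yaw),np.sin(yaw)]);ey=np.array([-ex[1],ex[0]]); O=np.array([.6044,-.0073])
def loc(b): return np.round([(b[:2]-O)@ex*1000,(b[:2]-O)@ey*1000],1)
E
python3 - <<'E'
from loc import *
s=snapshot("side");p=np.array(get_state()["tool_pos"]);print("tcp",loc(p))
for n,u,z in(("foot+x+y",(298,411),.105),("foot-x+y",(325,428),.105),("foot-x-y",(358,415),.105),("legbase",(183,430),.092),("bar1",(205,337),.128),("bar2",(300,301),.128),
 ("flange -x+y",(262,530),.092),("flange -x-y",(470,418),.092),("flange +x+y",(38,375),.092),("flange+x-y",(235,281),.092)):
    b=back(s,235+(u[0]+.5)/5-.5,170+(u[1]+.5)/5-.5,z); print(n,loc(b))
E
```

```text
tcp [-33.5  -0.4]
foot+x+y [-32.6   3. ]
foot-x+y [-49.4   2.9]
foot-x-y [-51.4 -13.1]
legbase [ 3.8 34.8]
bar1 [ 8.3 17.5]
bar2 [  3.3 -29.3]
flange -x+y [-71.9  55.2]
flange -x-y [-70.  -58.4]
flange +x+y [78.  54.3]
flange+x-y [ 80.8 -55.7]
```

Call:
send_rows([
  {"x": 0.4,"y": 0,"z": 0.3,"rx": 0,"ry": 0,"rz": 0,"jaw": 2},
  {"x": 0,"y": 0,"z": 0.3,"rx": 0,"ry": 0,"rz": 0,"jaw": 2},
  {"x": 0,"y": 0,"z": 0,"rx": 0,"ry": 0,"rz": 0,"jaw": 2},
  {"x": 0,"y": 0,"z": 0,"rx": 0,"ry": 0,"rz": 0,"jaw": 2},
  {"x": 0,"y": 0,"z": 0,"rx": 0,"ry": 0,"rz": 0,"jaw": 2},
])

```text
clock: 5.6
tool_pos: [0.5724, 0.0042, 0.2288]
eef_rot: [0.787, 0.617, 0.0, 0.0]
contact_force: [-0.3, 0.2, -1.4]
opening: 0.316
finger_force: 45.0
```

Call:
send_rows([
  {"x": 0,"y": 0.5,"z": 0,"rx": 0,"ry": 0,"rz": 0,"jaw": 2},
  {"x": 0,"y": 0.5,"z": 0,"rx": 0,"ry": 0,"rz": 0,"jaw": 2},
  {"x": 0,"y": 0.5,"z": 0,"rx": 0,"ry": 0,"rz": 0,"jaw": 2},
  {"x": 0,"y": 0.5,"z": 0,"rx": 0,"ry": 0,"rz": 0,"jaw": 2},
  {"x": 0,"y": 0.5,"z": 0,"rx": 0,"ry": 0,"rz": 0,"jaw": 2},
])

```text
clock: 6.1
tool_pos: [0.5971, -0.0019, 0.2287]
eef_rot: [0.787, 0.617, 0.0, 0.0]
contact_force: [0.4, -0.3, -2.0]
opening: 0.314
finger_force: 45.0
```

```bash
python3 - <<'E'
from loc import *
st();print(loc(np.array(get_state()["tool_pos"])))
E
```

```text
t 6.10 p [ 0.5971 -0.0019  0.2287] xyaw 76.18 z [ 0. -0. -1.] F [ 0.4  -0.26 -1.98] M [-0.03 -0.08  0.  ] q [ 0.17  0.7  -0.44  1.67  0.37  0.85 -0.66] op 0.314
[-8.3  3.5]
```

Call:
send_rows([
  {"x": 0,"y": 0.3,"z": 0,"rx": 0,"ry": 0,"rz": 0,"jaw": 2},
  {"x": 0,"y": 0.3,"z": 0,"rx": 0,"ry": 0,"rz": 0,"jaw": 2},
  {"x": 0,"y": 0.3,"z": 0,"rx": 0,"ry": 0,"rz": 0,"jaw": 2},
  {"x": 0,"y": 0.3,"z": 0,"rx": 0,"ry": 0,"rz": 0,"jaw": 2},
  {"x": 0,"y": 0,"z": 0,"rx": 0,"ry": 0,"rz": 0,"jaw": 2},
])

```text
clock: 6.6
tool_pos: [0.6086, -0.0047, 0.2287]
eef_rot: [0.787, 0.617, 0.0, 0.0]
contact_force: [-0.4, -0.2, -2.1]
opening: 0.314
finger_force: 45.0
```

Call:
send_rows([
  {"x": 0,"y": 0.1,"z": 0,"rx": 0,"ry": 0,"rz": 0,"jaw": 2},
  {"x": 0,"y": 0.1,"z": 0,"rx": 0,"ry": 0,"rz": 0,"jaw": 2},
  {"x": 0,"y": 0.1,"z": 0,"rx": 0,"ry": 0,"rz": 0,"jaw": 2},
  {"x": 0,"y": 0.1,"z": 0,"rx": 0,"ry": 0,"rz": 0,"jaw": 2},
  {"x": 0,"y": 0.1,"z": 0,"rx": 0,"ry": 0,"rz": 0,"jaw": 2},
])

```text
clock: 7.1
tool_pos: [0.6132, -0.0057, 0.2287]
eef_rot: [0.787, 0.617, 0.0, 0.0]
contact_force: [-0.2, 0.6, -1.0]
opening: 0.313
finger_force: 45.0
```

```bash
cat > l.py <<'E'
from loc import *
st();p=np.array(get_state()["tool_pos"]);f=np.array(get_state()["contact_force"]);print(loc(p),"Fx %.2f Fy %.2f"%(f[:2]@ex,f[:2]@ey))
E
python3 l.py
```

```text
t 7.10 p [ 0.6132 -0.0057  0.2287] xyaw 76.20 z [ 0. -0. -1.] F [-0.15  0.63 -1.01] M [-0.   -0.09  0.01] q [ 0.18  0.72 -0.44  1.62  0.37  0.88 -0.64] op 0.313
[8.2 3.6] Fx -0.30 Fy 0.57
```

Call:
send_rows([
  {"x": 0,"y": 0.1,"z": 0,"rx": 0,"ry": 0,"rz": 0,"jaw": 2},
  {"x": 0,"y": 0.1,"z": 0,"rx": 0,"ry": 0,"rz": 0,"jaw": 2},
  {"x": 0,"y": 0,"z": 0,"rx": 0,"ry": 0,"rz": 0,"jaw": 2},
  {"x": 0,"y": 0,"z": 0,"rx": 0,"ry": 0,"rz": 0,"jaw": 2},
  {"x": 0,"y": 0,"z": 0,"rx": 0,"ry": 0,"rz": 0,"jaw": 2},
])

```text
clock: 7.6
tool_pos: [0.615, -0.0062, 0.2287]
eef_rot: [0.787, 0.617, -0.0, 0.0]
contact_force: [0.6, 0.2, -1.4]
opening: 0.315
finger_force: 45.0
```

Call:
send_rows([
  {"x": 0,"y": 0.1,"z": 0,"rx": 0,"ry": 0,"rz": 0,"jaw": 2},
  {"x": 0,"y": 0.1,"z": 0,"rx": 0,"ry": 0,"rz": 0,"jaw": 2},
  {"x": 0,"y": 0,"z": 0,"rx": 0,"ry": 0,"rz": 0,"jaw": 2},
  {"x": 0,"y": 0,"z": 0,"rx": 0,"ry": 0,"rz": 0,"jaw": 2},
  {"x": 0,"y": 0,"z": 0,"rx": 0,"ry": 0,"rz": 0,"jaw": 2},
])

```text
clock: 8.1
tool_pos: [0.617, -0.0067, 0.2287]
eef_rot: [0.787, 0.617, -0.0, 0.0]
contact_force: [-0.3, -0.9, -0.3]
opening: 0.317
finger_force: 45.0
```

```bash
python3 l.py; python3 - <<'E'
from h import *
s=snapshot("side");cv2.imwrite("pics/g4.png",crop(s,235,170,130,120,5))
E
```

```text
t 8.10 p [ 0.617  -0.0067  0.2287] xyaw 76.19 z [ 0. -0. -1.] F [-0.32 -0.87 -0.27] M [ 0.   -0.13  0.  ] q [ 0.18  0.73 -0.44  1.61  0.37  0.89 -0.64] op 0.317
[12.1  3.6] Fx -0.11 Fy -0.92
```

View pics/g4.png

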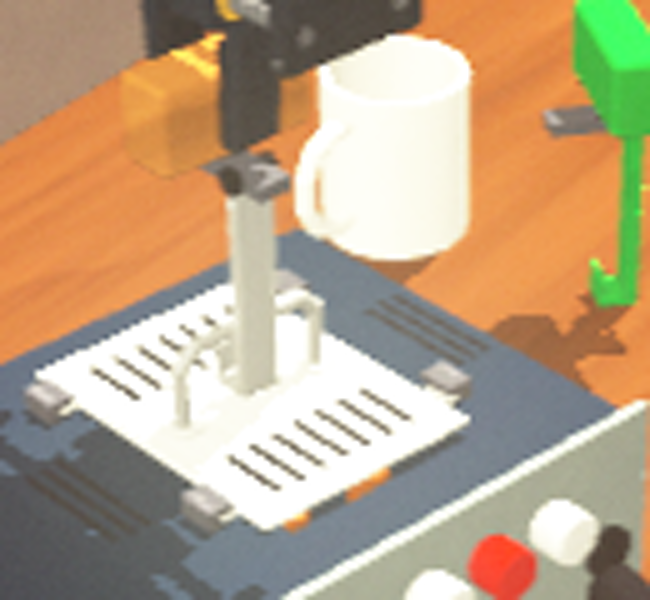

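Call:
send_rows([
  {"x": 0,"y": 0.1,"z": 0,"rx": 0,"ry": 0,"rz": 0,"jaw": 2},
  {"x": 0,"y": 0.1,"z": 0,"rx": 0,"ry": 0,"rz": 0,"jaw": 2},
  {"x": 0,"y": 0,"z": 0,"rx": 0,"ry": 0,"rz": 0,"jaw": 2},
  {"x": 0,"y": 0,"z": 0,"rx": 0,"ry": 0,"rz": 0,"jaw": 2},
  {"x": 0,"y": 0,"z": 0,"rx": 0,"ry": 0,"rz": 0,"jaw": 2},
])

```text
clock: 8.65
tool_pos: [0.6186, -0.0071, 0.2286]
eef_rot: [0.787, 0.617, -0.0, -0.0]
contact_force: [-1.5, 0.3, -1.3]
opening: 0.315
finger_force: 45.0
```

```bash
python3 l.py
```

```text
t 8.65 p [ 0.6186 -0.0071  0.2286] xyaw 76.20 z [-0.001 -0.    -1.   ] F [-1.48  0.33 -1.3 ] M [ 0.06  0.34 -0.04] q [ 0.18  0.73 -0.44  1.6   0.37  0.9  -0.64] op 0.315
[13.8  3.6] Fx -1.51 Fy -0.03
```

Call:
send_rows([
  {"x": 0,"y": -0.2,"z": 0,"rx": 0,"ry": 0,"rz": 0,"jaw": 2},
  {"x": 0,"y": 0,"z": -0.4,"rx": 0,"ry": 0,"rz": 0,"jaw": 2},
  {"x": 0,"y": 0,"z": -0.4,"rx": 0,"ry": 0,"rz": 0,"jaw": 2},
  {"x": 0,"y": 0,"z": -0.4,"rx": 0,"ry": 0,"rz": 0,"jaw": 2},
  {"x": 0,"y": 0,"z": 0,"rx": 0,"ry": 0,"rz": 0,"jaw": 2},
])

```text
clock: 9.15
tool_pos: [0.6177, -0.0066, 0.2417]
eef_rot: [0.787, 0.617, 0.001, 0.001]
contact_force: [-0.5, 0.0, -0.0]
opening: 0.317
finger_force: 45.0
```

```bash
python3 l.py
```

```text
t 9.15 p [ 0.6177 -0.0066  0.2417] xyaw 76.18 z [ 0.002  0.    -1.   ] F [-0.51  0.02 -0.04] M [-0.01 -0.08 -0.02] q [ 0.18  0.71 -0.44  1.59  0.36  0.92 -0.63] op 0.317
[12.7  3.8] Fx -0.50 Fy -0.10
```

Call:
send_rows([
  {"x": 0,"y": 0,"z": -0.1,"rx": 0,"ry": 0,"rz": 0,"jaw": 2},
  {"x": 0,"y": 0,"z": -0.1,"rx": 0,"ry": 0,"rz": 0,"jaw": 2},
  {"x": 0,"y": 0,"z": -0.1,"rx": 0,"ry": 0,"rz": 0,"jaw": 2},
  {"x": 0,"y": 0,"z": 0,"rx": 0,"ry": 0,"rz": 0,"jaw": 2},
  {"x": 0,"y": 0,"z": 0,"rx": 0,"ry": 0,"rz": 0,"jaw": 2},
])

```text
clock: 9.65
tool_pos: [0.617, -0.0067, 0.2436]
eef_rot: [0.787, 0.617, -0.0, 0.0]
contact_force: [0.7, -0.0, -1.7]
opening: 0.312
finger_force: 45.0
```

Call:
send_rows([
  {"x": 0,"y": 0,"z": -0.1,"rx": 0,"ry": 0,"rz": 0,"jaw": 2},
  {"x": 0,"y": 0,"z": 0,"rx": 0,"ry": 0,"rz": 0,"jaw": 2},
  {"x": 0,"y": 0,"z": 0,"rx": 0,"ry": 0,"rz": 0,"jaw": 2},
  {"x": 0,"y": 0,"z": 0,"rx": 0,"ry": 0,"rz": 0,"jaw": 2},
  {"x": 0,"y": 0,"z": 0,"rx": 0,"ry": 0,"rz": 0,"jaw": 2},
])

```text
clock: 10.15
tool_pos: [0.617, -0.0067, 0.2447]
eef_rot: [0.787, 0.617, -0.0, 0.0]
contact_force: [0.4, 0.4, -2.0]
opening: 0.315
finger_force: 45.0
```

```bash
python3 l.py
```

```text
t 10.15 p [ 0.617  -0.0067  0.2447] xyaw 76.19 z [ 0. -0. -1.] F [ 0.37  0.41 -2.  ] M [-0.08 -0.1   0.01] q [ 0.18  0.71 -0.44  1.59  0.36  0.93 -0.63] op 0.315
[12.1  3.6] Fx 0.27 Fy 0.48
```

Call:
send_rows([
  {"x": 0,"y": -0.1,"z": 0,"rx": 0,"ry": 0,"rz": 0,"jaw": 2},
  {"x": 0,"y": -0.1,"z": 0,"rx": 0,"ry": 0,"rz": 0,"jaw": 2},
  {"x": 0,"y": -0.1,"z": 0,"rx": 0,"ry": 0,"rz": 0,"jaw": 2},
  {"x": 0,"y": -0.1,"z": 0,"rx": 0,"ry": 0,"rz": 0,"jaw": 2},
  {"x": 0,"y": -0.1,"z": 0,"rx": 0,"ry": 0,"rz": 0,"jaw": 2},
])

```text
clock: 10.65
tool_pos: [0.6128, -0.0057, 0.2449]
eef_rot: [0.787, 0.617, 0.001, 0.001]
contact_force: [2.8, -0.6, -2.8]
opening: 0.312
finger_force: 45.0
```

```bash
python3 l.py
```

```text
t 10.65 p [ 0.6128 -0.0057  0.2449] xyaw 76.18 z [ 0.002 -0.    -1.   ] F [ 2.81 -0.65 -2.76] M [-0.22 -0.88 -0.01] q [ 0.18  0.7  -0.44  1.6   0.36  0.92 -0.63] op 0.312
[7.7 3.6] Fx 2.88 Fy 0.04
```

Call:
send_rows([
  {"x": 0,"y": -0.1,"z": 0,"rx": 0,"ry": 0,"rz": 0,"jaw": 2},
  {"x": 0,"y": -0.1,"z": 0,"rx": 0,"ry": 0,"rz": 0,"jaw": 2},
  {"x": 0,"y": -0.1,"z": 0,"rx": 0,"ry": 0,"rz": 0,"jaw": 2},
  {"x": 0,"y": -0.1,"z": 0,"rx": 0,"ry": 0,"rz": 0,"jaw": 2},
  {"x": 0,"y": -0.1,"z": 0,"rx": 0,"ry": 0,"rz": 0,"jaw": 2},
])

```text
clock: 11.15
tool_pos: [0.6075, -0.0043, 0.2449]
eef_rot: [0.787, 0.617, 0.0, 0.0]
contact_force: [2.4, -0.9, -1.7]
opening: 0.315
finger_force: 45.0
```

```bash
python3 l.py
```

```text
t 11.15 p [ 0.6075 -0.0043  0.2449] xyaw 76.20 z [ 0.001 -0.    -1.   ] F [ 2.42 -0.86 -1.68] M [-0.25 -1.05  0.01] q [ 0.18  0.7  -0.44  1.62  0.36  0.91 -0.64] op 0.315
[2.3 3.7] Fx 2.55 Fy -0.25
```

Force is constant at about 2.6 N, so the cover is sliding. I expect the stop near -8.

Call:
send_rows([
  {"x": 0,"y": -0.1,"z": 0,"rx": 0,"ry": 0,"rz": 0,"jaw": 2},
  {"x": 0,"y": -0.1,"z": 0,"rx": 0,"ry": 0,"rz": 0,"jaw": 2},
  {"x": 0,"y": -0.1,"z": 0,"rx": 0,"ry": 0,"rz": 0,"jaw": 2},
  {"x": 0,"y": -0.1,"z": 0,"rx": 0,"ry": 0,"rz": 0,"jaw": 2},
  {"x": 0,"y": -0.1,"z": 0,"rx": 0,"ry": 0,"rz": 0,"jaw": 2},
])

```text
clock: 11.65
tool_pos: [0.6026, -0.0031, 0.2448]
eef_rot: [0.787, 0.617, 0.0, 0.0]
contact_force: [3.5, -0.3, -1.6]
opening: 0.316
finger_force: 45.1
```

Call:
send_rows([
  {"x": 0,"y": -0.1,"z": 0,"rx": 0,"ry": 0,"rz": 0,"jaw": 2},
  {"x": 0,"y": -0.1,"z": 0,"rx": 0,"ry": 0,"rz": 0,"jaw": 2},
  {"x": 0,"y": 0,"z": 0,"rx": 0,"ry": 0,"rz": 0,"jaw": 2},
  {"x": 0,"y": 0,"z": 0,"rx": 0,"ry": 0,"rz": 0,"jaw": 2},
  {"x": 0,"y": 0,"z": 0,"rx": 0,"ry": 0,"rz": 0,"jaw": 2},
])

```text
clock: 12.15
tool_pos: [0.6005, -0.0026, 0.2448]
eef_rot: [0.787, 0.617, -0.0, 0.0]
contact_force: [2.4, 0.5, -1.2]
opening: 0.313
finger_force: 45.0
```

```bash
python3 l.py
```

```text
t 12.15 p [ 0.6005 -0.0026  0.2448] xyaw 76.19 z [ 0. -0. -1.] F [ 2.39  0.49 -1.17] M [-0.26 -1.02  0.  ] q [ 0.18  0.69 -0.44  1.64  0.36  0.9  -0.64] op 0.313
[-4.9  3.6] Fx 2.21 Fy 1.05
```

Call:
send_rows([
  {"x": 0,"y": -0.1,"z": 0,"rx": 0,"ry": 0,"rz": 0,"jaw": 2},
  {"x": 0,"y": -0.1,"z": 0,"rx": 0,"ry": 0,"rz": 0,"jaw": 2},
  {"x": 0,"y": 0,"z": 0,"rx": 0,"ry": 0,"rz": 0,"jaw": 2},
  {"x": 0,"y": 0,"z": 0,"rx": 0,"ry": 0,"rz": 0,"jaw": 2},
  {"x": 0,"y": 0,"z": 0,"rx": 0,"ry": 0,"rz": 0,"jaw": 2},
])

```text
clock: 12.65
tool_pos: [0.5986, -0.0022, 0.2448]
eef_rot: [0.787, 0.617, 0.0, 0.0]
contact_force: [3.5, -1.1, -1.0]
opening: 0.314
finger_force: 45.1
```

```bash
python3 l.py
```

```text
t 12.65 p [ 0.5986 -0.0022  0.2448] xyaw 76.19 z [ 0. -0. -1.] F [ 3.5  -1.11 -1.02] M [-0.32 -1.31  0.06] q [ 0.18  0.68 -0.45  1.65  0.36  0.89 -0.65] op 0.314
[-6.8  3.6] Fx 3.66 Fy -0.25
```

Call:
send_rows([
  {"x": 0,"y": -0.05,"z": 0,"rx": 0,"ry": 0,"rz": 0,"jaw": 2},
  {"x": 0,"y": -0.05,"z": 0,"rx": 0,"ry": 0,"rz": 0,"jaw": 2},
  {"x": 0,"y": 0,"z": 0,"rx": 0,"ry": 0,"rz": 0,"jaw": 2},
  {"x": 0,"y": 0,"z": 0,"rx": 0,"ry": 0,"rz": 0,"jaw": 2},
  {"x": 0,"y": 0,"z": 0,"rx": 0,"ry": 0,"rz": 0,"jaw": 2},
])

```text
clock: 13.15
tool_pos: [0.5977, -0.0019, 0.2448]
eef_rot: [0.787, 0.617, 0.0, 0.0]
contact_force: [4.3, -1.3, -0.7]
opening: 0.318
finger_force: 45.1
```

```bash
python3 l.py
```

```text
t 13.15 p [ 0.5977 -0.0019  0.2448] xyaw 76.19 z [ 0. -0. -1.] F [ 4.26 -1.3  -0.73] M [-0.34 -1.41 -0.02] q [ 0.18  0.68 -0.45  1.65  0.36  0.89 -0.65] op 0.318
[-7.8  3.6] Fx 4.45 Fy -0.25
```

```bash
cat > slide.py <<'E'
from loc import *
s=snapshot("side");a=cv2.cvtColor(cv2.imread("pics/side0.png"),6);b=cv2.cvtColor(s["img"],7)
P=lambda d:proj(s,np.r_[O+ex*d,.092])
v=(P(-.019)-P(0));print("19mm px",v)
for (x,y,w,h) in((281,252,38,20),(268,262,26,14),(305,240,24,20)):
    r=cv2.matchTemplate(b[y-5:y+h+15,x-5:x+w+20],a[y:y+h,x:x+w],5);_,m,_,l=cv2.minMaxLoc(r)
    i,j=l[1],l[0];q=lambda c,l_,r_:(l_-r_)/(2*(l_-2*c+r_)) 
    try:
        d=np.array([j-5+q(r[i,j],r[i,j-1],r[i,j+1]),i-5+q(r[i,j],r[i-1,j],r[i+1,j])]); print(m,d,"mm",19*d@v/(v@v))
    except IndexError: print(m,l)
E
python3 slide.py
```

```text
19mm px [5.8361543  3.75057402]
0.8951181769371033 [5.810224  4.0008492] mm 19.310830854230076
0.8491640686988831 [5.6683784 4.1018767] mm 19.133603422796927
0.8723405003547668 [6.0712113 3.9052174] mm 19.770552102876575
```

Call:
send_rows([
  {"x": 0,"y": 0.1,"z": 0,"rx": 0,"ry": 0,"rz": 0,"jaw": 2},
  {"x": 0,"y": 0,"z": -0.1,"rx": 0,"ry": 0,"rz": 0,"jaw": 2},
  {"x": 0,"y": 0,"z": -0.1,"rx": 0,"ry": 0,"rz": 0,"jaw": 2},
  {"x": 0,"y": 0,"z": 0,"rx": 0,"ry": 0,"rz": 0,"jaw": 2},
  {"x": 0,"y": 0,"z": 0,"rx": 0,"ry": 0,"rz": 0,"jaw": 2},
])

```text
clock: 13.7
tool_pos: [0.5976, -0.0021, 0.2463]
eef_rot: [0.787, 0.617, -0.001, -0.001]
contact_force: [1.4, 0.2, -1.7]
opening: 0.32
finger_force: 45.0
```

```bash
python3 l.py
```

```text
t 13.70 p [ 0.5976 -0.0021  0.2463] xyaw 76.20 z [-0.002 -0.    -1.   ] F [ 1.42  0.22 -1.72] M [-0.15 -0.39 -0.  ] q [ 0.18  0.68 -0.45  1.65  0.36  0.9  -0.64] op 0.320
[-7.8  3.4] Fx 1.33 Fy 0.55
```

Call:
send_rows([
  {"x": 0,"y": 0,"z": -0.1,"rx": 0,"ry": 0,"rz": 0,"jaw": 2},
  {"x": 0,"y": 0,"z": -0.1,"rx": 0,"ry": 0,"rz": 0,"jaw": 2},
  {"x": 0,"y": 0,"z": 0,"rx": 0,"ry": 0,"rz": 0,"jaw": 2},
  {"x": 0,"y": 0,"z": 0,"rx": 0,"ry": 0,"rz": 0,"jaw": 2},
  {"x": 0,"y": 0,"z": 0,"rx": 0,"ry": 0,"rz": 0,"jaw": 2},
])

```text
clock: 14.2
tool_pos: [0.598, -0.0022, 0.2483]
eef_rot: [0.787, 0.617, -0.001, -0.0]
contact_force: [0.2, -0.8, -6.8]
opening: 0.315
finger_force: 45.0
```

```bash
python3 l.py
```

```text
t 14.20 p [ 0.598  -0.0022  0.2483] xyaw 76.19 z [-0.001 -0.    -1.   ] F [ 0.16 -0.77 -6.83] M [-0.03 -0.15  0.02] q [ 0.18  0.68 -0.45  1.64  0.35  0.9  -0.64] op 0.315
[-7.5  3.4] Fx 0.34 Fy -0.71
```

Call:
send_rows([
  {"x": 0,"y": 0,"z": -0.1,"rx": 0,"ry": 0,"rz": 0,"jaw": 2},
  {"x": 0,"y": 0,"z": -0.1,"rx": 0,"ry": 0,"rz": 0,"jaw": 2},
  {"x": 0,"y": 0,"z": -0.1,"rx": 0,"ry": 0,"rz": 0,"jaw": 2},
  {"x": 0,"y": 0,"z": 0,"rx": 0,"ry": 0,"rz": 0,"jaw": 2},
  {"x": 0,"y": 0,"z": 0,"rx": 0,"ry": 0,"rz": 0,"jaw": 2},
])

```text
clock: 14.7
tool_pos: [0.5986, -0.0022, 0.2518]
eef_rot: [0.787, 0.617, 0.0, 0.0]
contact_force: [0.8, 0.5, -6.8]
opening: 0.313
finger_force: 45.0
```

```bash
python3 l.py; python3 - <<'E'
from h import *
s=snapshot("side");cv2.imwrite("pics/g5.png",crop(s,235,170,130,120,5))
E
```

```text
t 14.70 p [ 0.5986 -0.0022  0.2518] xyaw 76.19 z [ 0. -0. -1.] F [ 0.84  0.52 -6.78] M [ 0.   -0.1   0.02] q [ 0.18  0.68 -0.45  1.64  0.35  0.91 -0.64] op 0.313
[-6.9  3.6] Fx 0.69 Fy 0.70
```

View pics/g5.png

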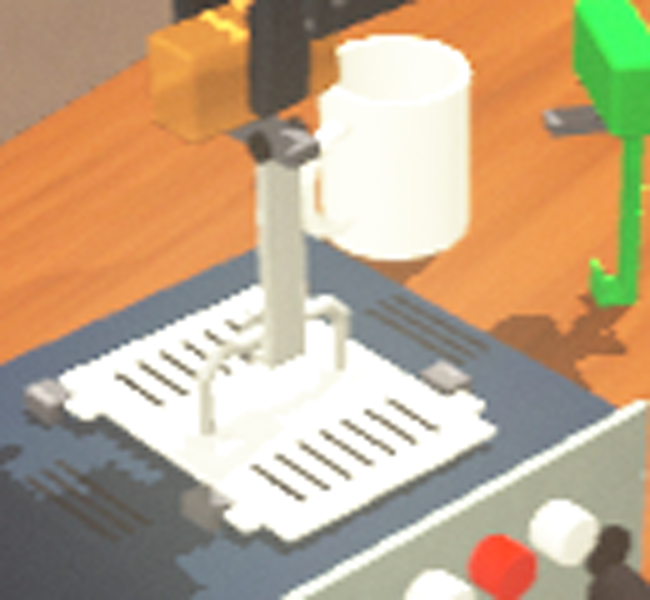

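Call:
send_rows([
  {"x": 0,"y": 0,"z": -0.15,"rx": 0,"ry": 0,"rz": 0,"jaw": 2},
  {"x": 0,"y": 0,"z": -0.2,"rx": 0,"ry": 0,"rz": 0,"jaw": 2},
  {"x": 0,"y": 0,"z": -0.2,"rx": 0,"ry": 0,"rz": 0,"jaw": 2},
  {"x": 0,"y": 0,"z": -0.2,"rx": 0,"ry": 0,"rz": 0,"jaw": 2},
  {"x": 0,"y": 0,"z": -0.2,"rx": 0,"ry": 0,"rz": 0,"jaw": 2},
])

```text
clock: 15.25
tool_pos: [0.5986, -0.0022, 0.2615]
eef_rot: [0.787, 0.617, 0.0, 0.0]
contact_force: [-0.8, -0.5, -7.0]
opening: 0.317
finger_force: 45.0
```

Call:
send_rows([
  {"x": 0,"y": 0,"z": -0.3,"rx": 0,"ry": 0,"rz": 0,"jaw": 2},
  {"x": 0,"y": 0,"z": -0.4,"rx": 0,"ry": 0,"rz": 0,"jaw": 2},
  {"x": 0,"y": 0,"z": -0.5,"rx": 0,"ry": 0,"rz": 0,"jaw": 2},
  {"x": 0,"y": 0,"z": -0.5,"rx": 0,"ry": 0,"rz": 0,"jaw": 2},
  {"x": 0,"y": 0,"z": -0.5,"rx": 0,"ry": 0,"rz": 0,"jaw": 2},
])

```text
clock: 15.75
tool_pos: [0.5986, -0.0021, 0.2838]
eef_rot: [0.787, 0.617, 0.0, 0.0]
contact_force: [-0.3, -0.1, -6.0]
opening: 0.316
finger_force: 45.0
```

Call:
send_rows([
  {"x": 0,"y": 0,"z": -0.6,"rx": 0,"ry": 0,"rz": 0,"jaw": 2},
  {"x": 0,"y": 0,"z": -0.6,"rx": 0,"ry": 0,"rz": 0,"jaw": 2},
  {"x": 0,"y": 0,"z": -0.5,"rx": 0,"ry": 0,"rz": 0,"jaw": 2},
  {"x": 0,"y": 0,"z": -0.3,"rx": 0,"ry": 0,"rz": 0,"jaw": 2},
  {"x": 0,"y": 0,"z": 0,"rx": 0,"ry": 0,"rz": 0,"jaw": 2},
])

```text
clock: 16.25
tool_pos: [0.5988, -0.0021, 0.3038]
eef_rot: [0.787, 0.617, 0.0, 0.0]
contact_force: [0.3, 0.2, -7.0]
opening: 0.315
finger_force: 45.0
```

```bash
cat > tray.py <<'E'
# refine tray from both first pictures: bright tray region contour corners, backprojected at rim height
from loc import *
for n in("top","side"):
    s=snapshot(n); im=cv2.imread(f"pics/{n}0.png"); hsv=cv2.cvtColor(im,cv2.COLOR_BGR2HSV)
    m=((hsv[:,:,1]<60)&(hsv[:,:,2]>110)).astype(np.uint8)
    r=np.zeros_like(m); (x,y,w,h)=(95,213,95,105) if n=="top" else (130,335,170,130); r[y:y+h,x:x+w]=m[y:y+h,x:x+w]
    c=max(cv2.findContours(r,0,2)[0],key=cv2.contourArea)
    if n=="top": q=cv2.boxPoints(cv2.minAreaRect(c))
    else: q=cv2.approxPolyDP(cv2.convexHull(c),8,True)[:,0]
    P=np.array([back(s,u,v,.046) for u,v in q]); print(n,q.tolist()); print(np.round(P,4).tolist(),P.mean(0),np.linalg.norm(P-np.roll(P,1,0),axis=1))
E
python3 tray.py; python3 l.py
```

```text
top [[102.80531311035156, 301.92034912109375], [108.30088806152344, 219.48672485351562], [177.7256622314453, 224.11505126953125], [172.23008728027344, 306.5486755371094]]
[[0.3964, 0.4203, 0.046], [0.5888, 0.4194, 0.046], [0.5789, 0.256, 0.046], [0.3869, 0.2604, 0.046]] [0.48773854 0.33901551 0.046     ] [0.16015833 0.19240795 0.16365904 0.19211439]
side [[207, 343], [291, 388], [227, 461], [139, 397]]
[[0.5844, 0.2581, 0.046], [0.3947, 0.2613, 0.046], [0.3893, 0.4249, 0.046], [0.5884, 0.4122, 0.046]] [0.48920853 0.33914541 0.046     ] [0.1541897  0.18967836 0.16364819 0.19950918]
t 16.35 p [ 0.5984 -0.0022  0.3031] xyaw 76.19 z [-0. -0. -1.] F [-0.17 -0.95 -6.  ] M [-0.1  -0.12  0.02] q [ 0.19  0.62 -0.47  1.57  0.31  1.02 -0.61] op 0.312
[-7.   3.5] Fx 0.06 Fy -0.97
```

Call:
send_rows([
  {"x": 0.3,"y": -0.17,"z": 0,"rx": 0,"ry": 0,"rz": 0,"jaw": 2},
  {"x": 0.7,"y": -0.41,"z": 0,"rx": 0,"ry": 0,"rz": 0,"jaw": 2},
  {"x": 1.1,"y": -0.64,"z": 0,"rx": 0,"ry": 0,"rz": 0,"jaw": 2},
  {"x": 1.5,"y": -0.87,"z": 0,"rx": 0,"ry": 0,"rz": 0,"jaw": 2},
  {"x": 1.8,"y": -1.04,"z": 0,"rx": 0,"ry": 0,"rz": 0,"jaw": 2},
])

```text
clock: 16.85
tool_pos: [0.5804, 0.0594, 0.3032]
eef_rot: [0.787, 0.617, 0.0, -0.0]
contact_force: [0.9, 0.6, -6.7]
opening: 0.317
finger_force: 45.0
```

Call:
send_rows([
  {"x": 1.8,"y": -1.04,"z": 0,"rx": 0,"ry": 0,"rz": 0,"jaw": 2},
  {"x": 1.8,"y": -1.04,"z": 0,"rx": 0,"ry": 0,"rz": 0,"jaw": 2},
  {"x": 1.8,"y": -1.04,"z": 0,"rx": 0,"ry": 0,"rz": 0,"jaw": 2},
  {"x": 1.8,"y": -1.04,"z": 0,"rx": 0,"ry": 0,"rz": 0,"jaw": 2},
  {"x": 1.8,"y": -1.04,"z": 0,"rx": 0,"ry": 0,"rz": 0,"jaw": 2},
])

```text
clock: 17.35
tool_pos: [0.5507, 0.1604, 0.3034]
eef_rot: [0.786, 0.618, 0.0, -0.0]
contact_force: [0.1, 0.4, -6.4]
opening: 0.313
finger_force: 45.0
```

Call:
send_rows([
  {"x": 1.8,"y": -1.04,"z": 0,"rx": 0,"ry": 0,"rz": 0,"jaw": 2},
  {"x": 1.8,"y": -1.04,"z": 0,"rx": 0,"ry": 0,"rz": 0,"jaw": 2},
  {"x": 1.8,"y": -1.04,"z": 0,"rx": 0,"ry": 0,"rz": 0,"jaw": 2},
  {"x": 1.8,"y": -1.04,"z": 0,"rx": 0,"ry": 0,"rz": 0,"jaw": 2},
  {"x": 1.8,"y": -1.04,"z": 0,"rx": 0,"ry": 0,"rz": 0,"jaw": 2},
])

```text
clock: 17.85
tool_pos: [0.5213, 0.26, 0.3033]
eef_rot: [0.786, 0.618, 0.0, -0.0]
contact_force: [-0.6, -0.5, -6.7]
opening: 0.314
finger_force: 45.0
```

Call:
send_rows([
  {"x": 1.8,"y": -1.04,"z": 0,"rx": 0,"ry": 0,"rz": 0,"jaw": 2},
  {"x": 1.8,"y": -1.04,"z": 0,"rx": 0,"ry": 0,"rz": 0,"jaw": 2},
  {"x": 1.6,"y": -0.93,"z": 0,"rx": 0,"ry": 0,"rz": 0,"jaw": 2},
  {"x": 1.2,"y": -0.7,"z": 0,"rx": 0,"ry": 0,"rz": 0,"jaw": 2},
  {"x": 0.8,"y": -0.46,"z": 0,"rx": 0,"ry": 0,"rz": 0,"jaw": 2},
])

```text
clock: 18.35
tool_pos: [0.4981, 0.3396, 0.3033]
eef_rot: [0.786, 0.618, 0.0, -0.001]
contact_force: [0.4, -0.2, -6.3]
opening: 0.315
finger_force: 45.0
```

```bash
python3 plan.py 0.4976 0.3427 0.30 88 10
```

```text
t 18.35 p [0.4981 0.3396 0.3033] xyaw 76.35 z [-0.001  0.001 -1.   ] F [ 0.37 -0.16 -6.27] M [ 0.04 -0.14 -0.05] q [-0.42  0.63 -0.46  1.56  0.3   1.03 -1.19] op 0.315
total turn [-0.001 -0.001 -0.203] dist [-0.0005  0.0031 -0.0033]
{"x":0.03,"y":-0.01,"z":0.03,"rx":-0,"ry":-0,"rz":-0.02}
{"x":0.03,"y":-0.01,"z":0.04,"rx":-0,"ry":-0,"rz":-0.021}
{"x":0.03,"y":-0.01,"z":0.03,"rx":-0,"ry":-0,"rz":-0.02}
{"x":0.03,"y":-0.01,"z":0.03,"rx":-0,"ry":-0,"rz":-0.02}
{"x":0.03,"y":-0.01,"z":0.04,"rx":-0,"ry":-0,"rz":-0.021}
{"x":0.03,"y":-0.01,"z":0.03,"rx":-0,"ry":-0.001,"rz":-0.02}
{"x":0.03,"y":-0.01,"z":0.03,"rx":-0,"ry":0,"rz":-0.02}
{"x":0.03,"y":-0.01,"z":0.04,"rx":-0.001,"ry":0,"rz":-0.021}
{"x":0.03,"y":-0,"z":0.03,"rx":0,"ry":0,"rz":-0.02}
{"x":0.03,"y":-0.01,"z":0.03,"rx":0,"ry":0,"rz":-0.02}
```

Call:
send_rows([
  {"x": 0.03,"y": -0.01,"z": 0.3,"rx": 0,"ry": 0,"rz": -0.02,"jaw": 2},
  {"x": 0.03,"y": -0.01,"z": 0.5,"rx": 0,"ry": 0,"rz": -0.02,"jaw": 2},
  {"x": 0.03,"y": -0.01,"z": 0.7,"rx": 0,"ry": 0,"rz": -0.02,"jaw": 2},
  {"x": 0.03,"y": -0.01,"z": 0.8,"rx": 0,"ry": 0,"rz": -0.02,"jaw": 2},
  {"x": 0.03,"y": -0.01,"z": 0.8,"rx": 0,"ry": 0,"rz": -0.02,"jaw": 2},
])

```text
clock: 18.85
tool_pos: [0.4998, 0.3379, 0.2712]
eef_rot: [0.755, 0.656, -0.0, 0.0]
contact_force: [0.5, 0.8, -6.8]
opening: 0.314
finger_force: 45.0
```

Call:
send_rows([
  {"x": 0.03,"y": -0.01,"z": 0.8,"rx": 0,"ry": 0,"rz": -0.02,"jaw": 2},
  {"x": 0.03,"y": -0.01,"z": 0.8,"rx": 0,"ry": 0,"rz": -0.02,"jaw": 2},
  {"x": 0.03,"y": -0.01,"z": 0.8,"rx": 0,"ry": 0,"rz": -0.02,"jaw": 2},
  {"x": 0.03,"y": 0,"z": 0.6,"rx": 0,"ry": 0,"rz": -0.02,"jaw": 2},
  {"x": 0.03,"y": 0,"z": 0.5,"rx": 0,"ry": 0,"rz": -0.02,"jaw": 2},
])

```text
clock: 19.35
tool_pos: [0.4993, 0.3403, 0.2366]
eef_rot: [0.721, 0.693, -0.0, 0.0]
contact_force: [-0.7, 0.4, -6.7]
opening: 0.312
finger_force: 45.0
```

Call:
send_rows([
  {"x": 0,"y": 0,"z": 0.5,"rx": 0,"ry": 0,"rz": 0,"jaw": 2},
  {"x": 0,"y": 0,"z": 0.4,"rx": 0,"ry": 0,"rz": 0,"jaw": 2},
  {"x": 0,"y": 0,"z": 0.2,"rx": 0,"ry": 0,"rz": 0,"jaw": 2},
  {"x": 0,"y": 0,"z": 0,"rx": 0,"ry": 0,"rz": 0,"jaw": 2},
  {"x": 0,"y": 0,"z": 0,"rx": 0,"ry": 0,"rz": 0,"jaw": 2},
])

```text
clock: 19.85
tool_pos: [0.4995, 0.3404, 0.2264]
eef_rot: [0.721, 0.692, 0.0, 0.0]
contact_force: [0.5, -0.3, -6.0]
opening: 0.312
finger_force: 45.0
```

```bash
python3 - <<'E'
from loc import *
st()
s=snapshot("side");t=snapshot("top")
cv2.imwrite("pics/g6.png",np.hstack([crop(s,120,290,190,180,3)[:525],cv2.resize(crop(t,90,205,70*1,160,1),(0,0))]) if 0 else np.hstack([cv2.resize(crop(s,125,300,180,170,1),(540,510),interpolation=2),cv2.resize(crop(t,95,210,86,170,1),(258,510),interpolation=2)]))
E
```

```text
t 19.85 p [0.4995 0.3404 0.2264] xyaw 87.65 z [ 0.  0. -1.] F [ 0.52 -0.3  -6.05] M [-0.08 -0.11  0.  ] q [-0.41  0.72 -0.47  1.65  0.4   0.87 -1.09] op 0.312
```

View pics/g6.png

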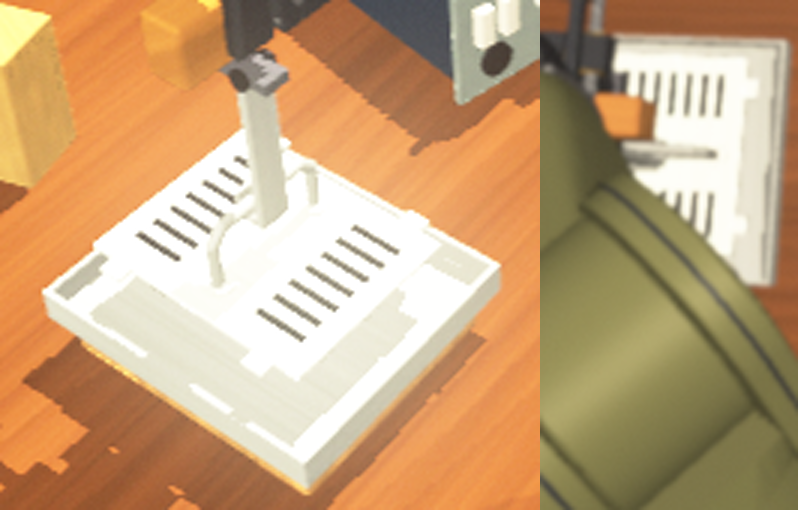

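```bash
python3 - <<'E'
from loc import *
s=snapshot("side");t=snapshot("top");C=np.array([.4885,.339]);p=np.array(get_state()["tool_pos"]);z=p[2]-.155
q=lambda u,v,z:np.round((back(s,125+(u+.5)/3-.5,300+(v+.5)/3-.5,z)[:2]-C)*1000,1)
k=lambda u,v,z:np.round((back(t,95+(u-540+.5)/3-.5,210+(v+.5)/3-.5,z)[:2]-C)*1000,1)
print("legs",q(215,283,z),q(314,203,z),"bar",q(218,232,z+.036),q(308,166,z+.036))
print("corners",q(280,378,z),q(428,222,z),q(97,243,z))
print("tray side rim",q(45,292,.046),q(307,460,.046),q(500,265,.046))
print("top: flange right edge",k(745,60,z),k(732,275,z),"bar end",k(716,153,z+.036),"tray rim right",k(788,40,.046),k(775,285,.046),"tray top",k(615,35,.046))
E
```

```text
legs [ 8.3 32.8] [  3.5 -39.4] bar [ 4.4 28.5] [ -2.1 -33.1]
corners [-61.8  60.1] [-57.8 -62.8] [80.9 47.1]
tray side rim [99.  72.6] [-90.1  75.6] [-94.2 -78. ]
top: flange right edge [ 73.  -56.1] [-90.7 -54. ] bar end [ -2.3 -48. ] tray rim right [ 93.1 -82. ] [-97.3 -80.2] tray top [96.1 53.5]
```

Call:
send_rows([
  {"x": 0.1,"y": -0.2,"z": 0.2,"rx": 0,"ry": 0,"rz": 0,"jaw": 2},
  {"x": 0.1,"y": -0.2,"z": 0.3,"rx": 0,"ry": 0,"rz": 0,"jaw": 2},
  {"x": 0,"y": 0,"z": 0.4,"rx": 0,"ry": 0,"rz": 0,"jaw": 2},
  {"x": 0,"y": 0,"z": 0.4,"rx": 0,"ry": 0,"rz": 0,"jaw": 2},
  {"x": 0,"y": 0,"z": 0.4,"rx": 0,"ry": 0,"rz": 0,"jaw": 2},
])

```text
clock: 20.55
tool_pos: [0.4955, 0.3423, 0.2087]
eef_rot: [0.721, 0.692, -0.0, 0.0]
contact_force: [-0.4, -0.5, -5.9]
opening: 0.317
finger_force: 45.0
```

Call:
send_rows([
  {"x": 0,"y": 0,"z": 0.2,"rx": 0,"ry": 0,"rz": 0,"jaw": 2},
  {"x": 0,"y": 0,"z": 0.1,"rx": 0,"ry": 0,"rz": 0,"jaw": 2},
  {"x": 0,"y": 0,"z": 0.1,"rx": 0,"ry": 0,"rz": 0,"jaw": 2},
  {"x": 0,"y": 0,"z": 0.1,"rx": 0,"ry": 0,"rz": 0,"jaw": 2},
  {"x": 0,"y": 0,"z": 0,"rx": 0,"ry": 0,"rz": 0,"jaw": 2},
])

```text
clock: 21.05
tool_pos: [0.4955, 0.3425, 0.2042]
eef_rot: [0.721, 0.692, -0.0, 0.0]
contact_force: [0.2, 0.0, -6.4]
opening: 0.309
finger_force: 45.0
```

```bash
python3 l.py
```

```text
t 21.05 p [0.4955 0.3425 0.2042] xyaw 87.65 z [ 0. -0. -1.] F [ 0.17  0.03 -6.42] M [-0.02 -0.12 -0.04] q [-0.42  0.74 -0.46  1.67  0.42  0.82 -1.11] op 0.309
[-189.2  313.7] Fx 0.16 Fy 0.07
```

Call:
send_rows([
  {"x": 0,"y": 0,"z": 0.1,"rx": 0,"ry": 0,"rz": 0,"jaw": 2},
  {"x": 0,"y": 0,"z": 0.1,"rx": 0,"ry": 0,"rz": 0,"jaw": 2},
  {"x": 0,"y": 0,"z": 0.1,"rx": 0,"ry": 0,"rz": 0,"jaw": 2},
  {"x": 0,"y": 0,"z": 0,"rx": 0,"ry": 0,"rz": 0,"jaw": 2},
  {"x": 0,"y": 0,"z": 0,"rx": 0,"ry": 0,"rz": 0,"jaw": 2},
])

```text
clock: 21.55
tool_pos: [0.4955, 0.3425, 0.2012]
eef_rot: [0.721, 0.692, 0.0, 0.0]
contact_force: [0.1, -0.3, -6.5]
opening: 0.317
finger_force: 45.0
```

Call:
send_rows([
  {"x": 0,"y": 0,"z": 0.1,"rx": 0,"ry": 0,"rz": 0,"jaw": 2},
  {"x": 0,"y": 0,"z": 0.1,"rx": 0,"ry": 0,"rz": 0,"jaw": 2},
  {"x": 0,"y": 0,"z": 0.1,"rx": 0,"ry": 0,"rz": 0,"jaw": 2},
  {"x": 0,"y": 0,"z": 0,"rx": 0,"ry": 0,"rz": 0,"jaw": 2},
  {"x": 0,"y": 0,"z": 0,"rx": 0,"ry": 0,"rz": 0,"jaw": 2},
])

```text
clock: 22.05
tool_pos: [0.4958, 0.3429, 0.1988]
eef_rot: [0.721, 0.692, 0.001, 0.0]
contact_force: [-0.1, -0.2, -1.1]
opening: 0.311
finger_force: 45.0
```

```bash
python3 l.py
```

```text
t 22.05 p [0.4958 0.3429 0.1988] xyaw 87.65 z [ 0.001  0.001 -1.   ] F [-0.11 -0.19 -1.05] M [-0.01 -0.04  0.01] q [-0.42  0.75 -0.46  1.68  0.43  0.81 -1.11] op 0.311
[-189.   314.2] Fx -0.06 Fy -0.21
```

Call:
send_rows([
  {"x": 0,"y": 0,"z": 0.2,"rx": 0,"ry": 0,"rz": 0,"jaw": 2},
  {"x": 0,"y": 0,"z": 0.2,"rx": 0,"ry": 0,"rz": 0,"jaw": 2},
  {"x": 0,"y": 0,"z": 0.2,"rx": 0,"ry": 0,"rz": 0,"jaw": 2},
  {"x": 0,"y": 0,"z": 0,"rx": 0,"ry": 0,"rz": 0,"jaw": 2},
  {"x": 0,"y": 0,"z": 0,"rx": 0,"ry": 0,"rz": 0,"jaw": 2},
])

```text
clock: 22.55
tool_pos: [0.4955, 0.3424, 0.1921]
eef_rot: [0.721, 0.692, -0.0, 0.0]
contact_force: [-0.2, 0.3, -1.2]
opening: 0.315
finger_force: 45.0
```

```bash
python3 l.py
```

```text
t 22.55 p [0.4955 0.3424 0.1921] xyaw 87.65 z [ 0. -0. -1.] F [-0.19  0.34 -1.21] M [-0.04 -0.15 -0.02] q [-0.43  0.76 -0.45  1.69  0.43  0.8  -1.12] op 0.315
[-189.2  313.7] Fx -0.26 Fy 0.29
```

Call:
send_rows([
  {"x": 0,"y": 0,"z": 0.3,"rx": 0,"ry": 0,"rz": 0,"jaw": 2},
  {"x": 0,"y": 0,"z": 0.3,"rx": 0,"ry": 0,"rz": 0,"jaw": 2},
  {"x": 0,"y": 0,"z": 0.3,"rx": 0,"ry": 0,"rz": 0,"jaw": 2},
  {"x": 0,"y": 0,"z": 0.2,"rx": 0,"ry": 0,"rz": 0,"jaw": 2},
  {"x": 0,"y": 0,"z": 0,"rx": 0,"ry": 0,"rz": 0,"jaw": 2},
])

```text
clock: 23.05
tool_pos: [0.4952, 0.3423, 0.1807]
eef_rot: [0.721, 0.693, -0.0, -0.0]
contact_force: [0.4, 0.3, -1.4]
opening: 0.311
finger_force: 45.0
```

```bash
python3 l.py
```

```text
t 23.05 p [0.4952 0.3423 0.1807] xyaw 87.66 z [-0.001 -0.001 -1.   ] F [ 0.4   0.3  -1.43] M [-0.04 -0.12 -0.01] q [-0.43  0.77 -0.44  1.69  0.44  0.78 -1.13] op 0.311
[-189.4  313.5] Fx 0.31 Fy 0.38
```

Call:
send_rows([
  {"x": 0,"y": -0.1,"z": 0,"rx": 0,"ry": 0,"rz": 0,"jaw": 2},
  {"x": 0,"y": -0.1,"z": 0,"rx": 0,"ry": 0,"rz": 0,"jaw": 2},
  {"x": 0,"y": -0.1,"z": 0,"rx": 0,"ry": 0,"rz": 0,"jaw": 2},
  {"x": 0,"y": 0,"z": 0,"rx": 0,"ry": 0,"rz": 0,"jaw": 2},
  {"x": 0,"y": 0,"z": 0,"rx": 0,"ry": 0,"rz": 0,"jaw": 2},
])

```text
clock: 23.55
tool_pos: [0.4924, 0.3427, 0.1813]
eef_rot: [0.721, 0.693, 0.0, 0.0]
contact_force: [0.5, -0.5, -1.8]
opening: 0.317
finger_force: 45.0
```

```bash
python3 l.py
```

```text
t 23.55 p [0.4924 0.3427 0.1813] xyaw 87.66 z [ 0.  0. -1.] F [ 0.54 -0.47 -1.81] M [-0.02 -0.1  -0.  ] q [-0.43  0.77 -0.44  1.7   0.44  0.77 -1.13] op 0.317
[-192.2  313.1] Fx 0.64 Fy -0.32
```

Call:
send_rows([
  {"x": 0,"y": -0.4,"z": 0,"rx": 0,"ry": 0,"rz": 0,"jaw": 2},
  {"x": 0,"y": -0.6,"z": 0,"rx": 0,"ry": 0,"rz": 0,"jaw": 2},
  {"x": 0,"y": -0.8,"z": 0,"rx": 0,"ry": 0,"rz": 0,"jaw": 2},
  {"x": 0,"y": -0.8,"z": 0,"rx": 0,"ry": 0,"rz": 0,"jaw": 2},
  {"x": 0,"y": -0.8,"z": 0,"rx": 0,"ry": 0,"rz": 0,"jaw": 2},
])

```text
clock: 24.05
tool_pos: [0.4574, 0.3442, 0.1813]
eef_rot: [0.721, 0.693, -0.0, -0.0]
contact_force: [0.4, 0.1, -1.1]
opening: 0.311
finger_force: 45.0
```

Call:
send_rows([
  {"x": 0,"y": 0,"z": -1,"rx": 0,"ry": 0,"rz": 0,"jaw": 2},
  {"x": 0,"y": 0,"z": -2,"rx": 0,"ry": 0,"rz": 0,"jaw": 2},
  {"x": 0,"y": 0,"z": -3,"rx": 0,"ry": 0,"rz": 0,"jaw": 2},
  {"x": 0,"y": 0,"z": -3,"rx": 0,"ry": 0,"rz": 0,"jaw": 2},
  {"x": 0,"y": 0,"z": -2.5,"rx": 0,"ry": 0,"rz": 0,"jaw": 2},
])

```text
clock: 24.55
tool_pos: [0.4588, 0.3443, 0.2987]
eef_rot: [0.721, 0.692, 0.001, 0.0]
contact_force: [1.3, -0.1, -1.3]
opening: 0.312
finger_force: 45.0
```

```bash
cat > chk.py <<'E'
# lid pose in tray after unhooking: bright contour numbers
from loc import *
t=snapshot("side");b=cv2.cvtColor(t["img"],cv2.COLOR_RGB2HSV)
cv2.imwrite("pics/after.png",t["img"][:,:,::-1])
E
python3 chk.py; python3 plan.py 0.4418 -0.3364 0.2914 83.4 20
```

```text
t 24.60 p [0.4601 0.3461 0.3025] xyaw 87.63 z [ 0.007  0.006 -1.   ] F [0.38 0.87 1.81] M [ 0.01 -0.15  0.01] q [-0.42  0.59 -0.52  1.65  0.34  0.98 -1.09] op 0.314
total turn [ 0.006 -0.007  0.074] dist [-0.0183 -0.6825 -0.0111]
{"x":-3.41,"y":0.05,"z":0.03,"rx":0,"ry":-0,"rz":0.004}
{"x":-3.42,"y":0.06,"z":0.04,"rx":0.001,"ry":-0.001,"rz":0.003}
{"x":-3.41,"y":0.08,"z":0.04,"rx":-0,"ry":-0,"rz":0.004}
{"x":-3.41,"y":0.08,"z":0.03,"rx":0,"ry":-0,"rz":0.004}
{"x":-3.41,"y":0.1,"z":0.04,"rx":0.001,"ry":-0.001,"rz":0.003}
{"x":-3.42,"y":0.11,"z":0.04,"rx":-0,"ry":-0,"rz":0.004}
{"x":-3.41,"y":0.13,"z":0.04,"rx":0,"ry":-0,"rz":0.004}
{"x":-3.41,"y":0.14,"z":0.04,"rx":0.001,"ry":-0.001,"rz":0.004}
{"x":-3.41,"y":0.15,"z":0.05,"rx":-0,"ry":-0,"rz":0.003}
{"x":-3.41,"y":0.16,"z":0.04,"rx":0,"ry":-0,"rz":0.004}
{"x":-3.41,"y":0.17,"z":0.04,"rx":0,"ry":-0.001,"rz":0.004}
{"x":-3.41,"y":0.19,"z":0.05,"rx":0.001,"ry":-0,"rz":0.003}
{"x":-3.4,"y":0.2,"z":0.05,"rx":0,"ry":-0,"rz":0.004}
{"x":-3.41,"y":0.22,"z":0.05,"rx":0,"ry":-0.001,"rz":0.004}
{"x":-3.41,"y":0.22,"z":0.05,"rx":0.001,"ry":-0,"rz":0.003}
{"x":-3.4,"y":0.24,"z":0.05,"rx":0,"ry":-0,"rz":0.004}
{"x":-3.41,"y":0.25,"z":0.05,"rx":0,"ry":-0.001,"rz":0.004}
{"x":-3.4,"y":0.26,"z":0.05,"rx":0.001,"ry":-0,"rz":0.003}
{"x":-3.4,"y":0.28,"z":0.05,"rx":0,"ry":-0,"rz":0.004}
{"x":-3.4,"y":0.29,"z":0.06,"rx":0,"ry":-0.001,"rz":0.004}
```

Call:
send_rows([
  {"x": -2,"y": 0.03,"z": 0,"rx": 0,"ry": 0,"rz": 0,"jaw": 2},
  {"x": -3,"y": 0.06,"z": 0,"rx": 0,"ry": 0,"rz": 0.004,"jaw": 2},
  {"x": -3.6,"y": 0.08,"z": 0,"rx": 0,"ry": 0,"rz": 0.004,"jaw": 2},
  {"x": -3.6,"y": 0.09,"z": 0,"rx": 0,"ry": 0,"rz": 0.004,"jaw": 2},
  {"x": -3.6,"y": 0.1,"z": 0,"rx": 0,"ry": 0,"rz": 0.004,"jaw": 2},
])

```text
clock: 25.1
tool_pos: [0.4547, 0.1846, 0.2965]
eef_rot: [0.727, 0.687, 0.0, 0.0]
contact_force: [0.6, 0.2, -1.8]
opening: 0.313
finger_force: 45.0
```

Call:
send_rows([
  {"x": -3.6,"y": 0.11,"z": 0,"rx": 0,"ry": 0,"rz": 0.004,"jaw": 2},
  {"x": -3.6,"y": 0.13,"z": 0,"rx": 0,"ry": 0,"rz": 0.004,"jaw": 2},
  {"x": -3.6,"y": 0.14,"z": 0,"rx": 0,"ry": 0,"rz": 0.004,"jaw": 2},
  {"x": -3.6,"y": 0.15,"z": 0,"rx": 0,"ry": 0,"rz": 0.004,"jaw": 2},
  {"x": -3.6,"y": 0.16,"z": 0,"rx": 0,"ry": 0,"rz": 0.004,"jaw": 2},
])

```text
clock: 25.6
tool_pos: [0.4499, 0.0045, 0.2966]
eef_rot: [0.734, 0.679, 0.0, 0.0]
contact_force: [0.9, -0.3, -1.7]
opening: 0.31
finger_force: 45.0
```

Call:
send_rows([
  {"x": -3.6,"y": 0.18,"z": 0,"rx": 0,"ry": 0,"rz": 0.004,"jaw": 2},
  {"x": -3.6,"y": 0.19,"z": 0,"rx": 0,"ry": 0,"rz": 0.004,"jaw": 2},
  {"x": -3.6,"y": 0.2,"z": 0,"rx": 0,"ry": 0,"rz": 0.004,"jaw": 2},
  {"x": -3.6,"y": 0.22,"z": 0,"rx": 0,"ry": 0,"rz": 0.004,"jaw": 2},
  {"x": -3.6,"y": 0.23,"z": 0,"rx": 0,"ry": 0,"rz": 0.004,"jaw": 2},
])

```text
clock: 26.1
tool_pos: [0.4447, -0.1759, 0.2966]
eef_rot: [0.741, 0.672, 0.0, 0.0]
contact_force: [-0.3, 0.0, -1.9]
opening: 0.314
finger_force: 45.0
```

Call:
send_rows([
  {"x": -3.4,"y": 0.24,"z": 0,"rx": 0,"ry": 0,"rz": 0.004,"jaw": 2},
  {"x": -3,"y": 0.25,"z": 0,"rx": 0,"ry": 0,"rz": 0.004,"jaw": 2},
  {"x": -2.5,"y": 0.25,"z": 0,"rx": 0,"ry": 0,"rz": 0.004,"jaw": 2},
  {"x": -2,"y": 0.25,"z": 0,"rx": 0,"ry": 0,"rz": 0,"jaw": 2},
  {"x": -1,"y": 0.1,"z": 0,"rx": 0,"ry": 0,"rz": 0,"jaw": 2},
])

```text
clock: 26.6
tool_pos: [0.443, -0.2961, 0.2962]
eef_rot: [0.746, 0.666, -0.0, 0.0]
contact_force: [-0.2, 0.9, -1.9]
opening: 0.313
finger_force: 45.0
```

```bash
python3 plan.py 0.442 -0.3365 0.2914 83.4 5
```

```text
t 26.60 p [ 0.443  -0.2961  0.2962] xyaw 83.58 z [ 0.    -0.001 -1.   ] F [-0.16  0.87 -1.94] M [-0.   -0.05  0.01] q [ 0.82  0.54 -0.51  1.77  0.33  0.91  0.06] op 0.313
total turn [0.    0.001 0.003] dist [-0.001  -0.0404 -0.0048]
{"x":-0.81,"y":0.07,"z":0.1,"rx":0,"ry":0,"rz":0.001}
{"x":-0.8,"y":0.07,"z":0.1,"rx":0,"ry":0,"rz":0}
{"x":-0.81,"y":0.07,"z":0.09,"rx":0,"ry":0.001,"rz":0.001}
{"x":-0.8,"y":0.07,"z":0.1,"rx":0,"ry":-0,"rz":0.001}
{"x":-0.81,"y":0.08,"z":0.1,"rx":0,"ry":0,"rz":0}
```

Call:
send_rows([
  {"x": -1.2,"y": 0.1,"z": 0.1,"rx": 0,"ry": 0,"rz": 0.003,"jaw": 2},
  {"x": -1.2,"y": 0.1,"z": 0.1,"rx": 0,"ry": 0,"rz": 0,"jaw": 2},
  {"x": -1.0,"y": 0.1,"z": 0.1,"rx": 0,"ry": 0,"rz": 0,"jaw": 2},
  {"x": -0.6,"y": 0.06,"z": 0,"rx": 0,"ry": 0,"rz": 0,"jaw": 2},
  {"x": 0,"y": 0,"z": 0,"rx": 0,"ry": 0,"rz": 0,"jaw": 2},
])

```text
clock: 27.1
tool_pos: [0.4425, -0.3347, 0.2931]
eef_rot: [0.746, 0.666, -0.0, 0.0]
contact_force: [-0.9, 0.0, -1.3]
opening: 0.315
finger_force: 45.0
```

```bash
python3 plan.py 0.442 -0.3365 0.2914 83.4 1
```

```text
t 27.10 p [ 0.4425 -0.3347  0.2931] xyaw 83.52 z [-0. -0. -1.] F [-0.93  0.01 -1.32] M [ 0.06 -0.06 -0.01] q [ 0.87  0.58 -0.5   1.72  0.33  0.94  0.12] op 0.315
total turn [-0.     0.     0.002] dist [-0.0005 -0.0018 -0.0017]
{"x":-0.19,"y":-0.03,"z":0.17,"rx":-0,"ry":0,"rz":0.002}
```

Call:
send_rows([
  {"x": -0.18,"y": 0,"z": 0.5,"rx": 0,"ry": 0,"rz": 0,"jaw": 2},
  {"x": 0,"y": 0,"z": 1,"rx": 0,"ry": 0,"rz": 0,"jaw": 2},
  {"x": 0,"y": 0,"z": 1,"rx": 0,"ry": 0,"rz": 0,"jaw": 2},
  {"x": 0,"y": 0,"z": 1,"rx": 0,"ry": 0,"rz": 0,"jaw": 2},
  {"x": 0,"y": 0,"z": 1,"rx": 0,"ry": 0,"rz": 0,"jaw": 2},
])

```text
clock: 27.6
tool_pos: [0.4422, -0.3354, 0.247]
eef_rot: [0.745, 0.667, -0.0, -0.0]
contact_force: [0.5, -0.1, -2.0]
opening: 0.313
finger_force: 45.0
```

```bash
python3 l.py
```

```text
t 27.60 p [ 0.4422 -0.3354  0.247 ] xyaw 83.61 z [-0.001  0.001 -1.   ] F [ 0.51 -0.09 -2.04] M [-0.03 -0.1   0.02] q [ 0.85  0.63 -0.48  1.77  0.38  0.83  0.08] op 0.313
[ -79.3 -357.3] Fx 0.52 Fy 0.03
```

Call:
send_rows([
  {"x": 0,"y": 0,"z": 1.5,"rx": 0,"ry": 0,"rz": 0,"jaw": 2},
  {"x": 0,"y": 0,"z": 2,"rx": 0,"ry": 0,"rz": 0,"jaw": 2},
  {"x": 0,"y": 0,"z": 2,"rx": 0,"ry": 0,"rz": 0,"jaw": 2},
  {"x": 0,"y": 0,"z": 2,"rx": 0,"ry": 0,"rz": 0,"jaw": 2},
  {"x": 0,"y": 0,"z": 1,"rx": 0,"ry": 0,"rz": 0,"jaw": 2},
])

```text
clock: 28.1
tool_pos: [0.4415, -0.3351, 0.1611]
eef_rot: [0.745, 0.667, -0.0, -0.001]
contact_force: [-0.5, -0.2, -1.4]
opening: 0.314
finger_force: 45.0
```

```bash
python3 l.py
```

```text
t 28.10 p [ 0.4415 -0.3351  0.1611] xyaw 83.61 z [-0.002  0.002 -1.   ] F [-0.55 -0.25 -1.38] M [ 0.01 -0.07 -0.01] q [ 0.81  0.75 -0.41  1.85  0.47  0.64  0.01] op 0.314
[ -80.  -357.2] Fx -0.47 Fy -0.37
```

Call:
send_rows([
  {"x": -0.1,"y": 0,"z": 0.6,"rx": 0,"ry": 0,"rz": 0,"jaw": 2},
  {"x": 0,"y": 0,"z": 0.4,"rx": 0,"ry": 0,"rz": 0,"jaw": 2},
  {"x": 0,"y": 0,"z": 0.2,"rx": 0,"ry": 0,"rz": 0,"jaw": 2},
  {"x": 0,"y": 0,"z": 0.1,"rx": 0,"ry": 0,"rz": 0,"jaw": 2},
  {"x": 0,"y": 0,"z": 0,"rx": 0,"ry": 0,"rz": 0,"jaw": 2},
])

```text
clock: 28.6
tool_pos: [0.4426, -0.3369, 0.1506]
eef_rot: [0.746, 0.666, 0.0, 0.0]
contact_force: [-1.0, -0.4, -1.7]
opening: 0.314
finger_force: 45.0
```

Call:
send_rows([
  {"x": 0,"y": 0,"z": 0.1,"rx": 0,"ry": 0,"rz": 0,"jaw": 2},
  {"x": 0,"y": 0,"z": 0.1,"rx": 0,"ry": 0,"rz": 0,"jaw": 2},
  {"x": 0,"y": 0,"z": 0,"rx": 0,"ry": 0,"rz": 0,"jaw": 2},
  {"x": 0,"y": 0,"z": 0,"rx": 0,"ry": 0,"rz": 0,"jaw": 2},
  {"x": 0,"y": 0,"z": 0,"rx": 0,"ry": 0,"rz": 0,"jaw": 2},
])

```text
clock: 29.1
tool_pos: [0.4423, -0.3368, 0.1483]
eef_rot: [0.746, 0.666, -0.0, 0.0]
contact_force: [0.3, 0.1, -2.3]
opening: 0.313
finger_force: 45.0
```

```bash
python3 l.py
```

```text
t 29.10 p [ 0.4423 -0.3368  0.1483] xyaw 83.58 z [ 0. -0. -1.] F [ 0.29  0.09 -2.32] M [-0.08 -0.14  0.03] q [ 0.8   0.77 -0.39  1.86  0.48  0.61 -0.01] op 0.313
[ -78.8 -358.6] Fx 0.26 Fy 0.16
```

Call:
send_rows([
  {"x": 0,"y": 0,"z": 0.1,"rx": 0,"ry": 0,"rz": 0,"jaw": 2},
  {"x": 0,"y": 0,"z": 0.1,"rx": 0,"ry": 0,"rz": 0,"jaw": 2},
  {"x": 0,"y": 0,"z": 0.1,"rx": 0,"ry": 0,"rz": 0,"jaw": 2},
  {"x": 0,"y": 0,"z": 0,"rx": 0,"ry": 0,"rz": 0,"jaw": 2},
  {"x": 0,"y": 0,"z": 0,"rx": 0,"ry": 0,"rz": 0,"jaw": 2},
])

```text
clock: 29.6
tool_pos: [0.4423, -0.3367, 0.1452]
eef_rot: [0.746, 0.666, -0.0, 0.0]
contact_force: [-0.6, 0.6, -1.3]
opening: 0.313
finger_force: 45.0
```

Call:
send_rows([
  {"x": 0,"y": 0,"z": 0.1,"rx": 0,"ry": 0,"rz": 0,"jaw": 2},
  {"x": 0,"y": 0,"z": 0.1,"rx": 0,"ry": 0,"rz": 0,"jaw": 2},
  {"x": 0,"y": 0,"z": 0,"rx": 0,"ry": 0,"rz": 0,"jaw": 2},
  {"x": 0,"y": 0,"z": 0,"rx": 0,"ry": 0,"rz": 0,"jaw": 2},
  {"x": 0,"y": 0,"z": 0,"rx": 0,"ry": 0,"rz": 0,"jaw": 2},
])

```text
clock: 30.1
tool_pos: [0.4424, -0.3368, 0.1438]
eef_rot: [0.746, 0.666, -0.0, 0.0]
contact_force: [-1.2, 1.3, 5.1]
opening: 0.313
finger_force: 45.0
```

```bash
python3 l.py
```

```text
t 30.10 p [ 0.4424 -0.3368  0.1438] xyaw 83.59 z [ 0.    -0.001 -1.   ] F [-1.21  1.26  5.12] M [0.14 0.26 0.05] q [ 0.8   0.77 -0.39  1.86  0.49  0.6  -0.01] op 0.313
[ -78.7 -358.6] Fx -1.47 Fy 0.94
```

Call:
send_rows([
  {"x": 0,"y": 0,"z": -0.05,"rx": 0,"ry": 0,"rz": 0,"jaw": 2.8},
  {"x": 0,"y": 0,"z": 0,"rx": 0,"ry": 0,"rz": 0,"jaw": 3.4},
  {"x": 0,"y": 0,"z": 0,"rx": 0,"ry": 0,"rz": 0,"jaw": 5},
  {"x": 0,"y": 0,"z": 0,"rx": 0,"ry": 0,"rz": 0,"jaw": 6},
  {"x": 0,"y": 0,"z": 0,"rx": 0,"ry": 0,"rz": 0,"jaw": 6},
], grip_force=10)

```text
clock: 30.6
tool_pos: [0.4423, -0.3367, 0.1436]
eef_rot: [0.746, 0.666, -0.0, -0.0]
contact_force: [0.1, 0.2, 0.4]
opening: 0.635
finger_force: 0.0
```

Call:
send_rows([
  {"x": 0,"y": 0,"z": -0.5,"rx": 0,"ry": 0,"rz": 0,"jaw": 6},
  {"x": 0,"y": 0,"z": -1.5,"rx": 0,"ry": 0,"rz": 0,"jaw": 6},
  {"x": 0,"y": 0,"z": -3,"rx": 0,"ry": 0,"rz": 0,"jaw": 6},
  {"x": 0,"y": 0,"z": -4,"rx": 0,"ry": 0,"rz": 0,"jaw": 6},
  {"x": 0,"y": 0,"z": -4,"rx": 0,"ry": 0,"rz": 0,"jaw": 6},
])

```text
clock: 31.1
tool_pos: [0.4419, -0.3364, 0.2752]
eef_rot: [0.745, 0.667, 0.0, -0.0]
contact_force: [1.9, -0.3, 0.5]
opening: 0.682
finger_force: 0.0
```

Call:
send_rows([
  {"x": -3,"y": -2,"z": -1,"rx": 0,"ry": 0,"rz": 0,"jaw": 6},
  {"x": -4,"y": -3,"z": 0,"rx": 0,"ry": 0,"rz": 0,"jaw": 6},
  {"x": -4,"y": -3,"z": 0,"rx": 0,"ry": 0,"rz": 0,"jaw": 6},
  {"x": -3,"y": -2,"z": 0,"rx": 0,"ry": 0,"rz": 0,"jaw": 6},
  {"x": 0,"y": 0,"z": 0,"rx": 0,"ry": 0,"rz": 0,"jaw": 6},
])

```text
clock: 31.6
tool_pos: [0.3214, -0.4698, 0.2835]
eef_rot: [0.749, 0.662, -0.002, -0.0]
contact_force: [-0.6, -0.7, 0.3]
opening: 0.684
finger_force: 0.0
```

```bash
cat > fin.py <<'E'
from loc import *
st()
for n in("side","top"):
    s=snapshot(n); im=s["img"][:,:,::-1]; cv2.imwrite(f"pics/{n}_end.png",im)
    a=cv2.imread(f"pics/{n}0.png"); h=lambda i:((lambda q:((q[...,0]>8)&(q[...,0]<25)&(q[...,1]>150)&(q[...,2]>190)))(cv2.cvtColor(i,40))).astype(np.uint8)
    x,y,w,hh=(405,165,40,45) if n=="side" else (415,265,55,35)
    for i in(a,im):
        m=cv2.moments(h(np.ascontiguousarray(i))[y:y+hh,x:x+w],True); print(n,"orange",m["m00"],m["m10"]/max(m["m00"],1)+x,m["m01"]/max(m["m00"],1)+y)
    # bystander/lookalike changes
    for k,(x,y,w,hh) in ({"mug":(295,178,36,44),"green":(345,165,30,70),"driver":(352,275,60,75),"carton":(103,298,48,65),"purple":(455,160,42,95)} if n=="side" else {"mug":(375,143,55,45),"green":(400,195,35,35),"driver":(268,275,52,78),"carton":(130,143,40,40),"purple":(430,285,100,78)}).items():
        print(k,np.mean(cv2.absdiff(a[y:y+hh,x:x+w],im[y:y+hh,x:x+w])).round(2),end=" ")
    print()
# lid: match slot/loop appearance: project expected dark slots via template of flange legs
s=snapshot("top");g=cv2.cvtColor(s["img"],7)[222:304,104:177]
print("dark slot px in tray:");c=[cv2.minAreaRect(k) for k in cv2.findContours((cv2.GaussianBlur(g,(0,0),.5)<120).astype(np.uint8),0,2)[0] if cv2.contourArea(k)>6]
P=[]
for (u,v),sz,_ in c:
    b=back(s,u+104,v+222,.044); P.append(b[:2]-[.4885,.339]); 
P=np.array(P);print(np.round(P*1000).tolist())
E
python3 fin.py
```

```text
t 31.60 p [ 0.3214 -0.4698  0.2835] xyaw 82.97 z [-0.004 -0.003 -1.   ] F [-0.55 -0.67  0.28] M [-0.06 -0.05  0.02] q [ 1.19  0.61 -0.51  1.69  0.35  0.94  0.42] op 0.684
side orange 1058.0 423.64272211720225 181.54820415879016
side orange 1090.0 423.65688073394494 181.8045871559633
mug 2.15 green 3.64 driver 5.23 carton 5.44 purple 6.64 
top orange 422.0 443.414691943128 280.40521327014216
top orange 436.0 443.3050458715596 281.4449541284404
mug 6.05 green 5.39 driver 6.52 carton 5.64 purple 8.64 
dark slot px in tray:
[[-59.0, -83.0], [27.0, 82.0]]
```

```bash
python3 - <<'E'
from loc import *
s=snapshot("top");g=cv2.cvtColor(s["img"],7); g=cv2.resize(g[215:312,98:184],None,fx=4,fy=4,interpolation=2)
bh=cv2.morphologyEx(g,cv2.MORPH_BLACKHAT,np.ones((25,25)))
P=[]
for k in cv2.findContours((bh>45).astype(np.uint8),0,2)[0]:
    (u,v),(w,h),_=cv2.minAreaRect(k)
    if max(w,h)>30 and min(w,h)<20 and max(w,h)<90: P.append((back(s,98+u/4,215+v/4,.044)[:2]-[.4885,.339])*1000)
P=np.array(P);print(len(P),np.round(P).tolist(),P.mean(0))
E
```

```text
15 [[-50.0, -33.0], [-50.0, -21.0], [-49.0, -9.0], [-49.0, 3.0], [-48.0, 15.0], [-48.0, 27.0], [-48.0, 39.0], [-5.0, -21.0], [40.0, -37.0], [40.0, -25.0], [41.0, -13.0], [41.0, -1.0], [41.0, 11.0], [42.0, 23.0], [43.0, 35.0]] [-3.83658971 -0.47952874]
```

```bash
python3 -c "
from plant import *
print(finish_job())"
```

```text
the job is handed in; nothing more can be done
None
```

The job is handed in at about 32 s of the 72 s allowed: the cover sits flat in the cooling tray about 4 mm off centre, the lifter hangs back on its stand, and the carton, mug and screwdriver show no movement in before-and-after pictures.

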